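Stack bearing seats and crank the transfer slide home

ROBOT

A 6-joint arm with a two-finger parallel gripper is mounted at the origin on the work surface. World frame = base frame: x ahead of the robot, y to its left, z up, the work surface at z = 0. Lengths are in mm, angles in rad, forces in N, time in s.
With the tool pointing down it reaches from about 400 to 925 mm from the base axis. Payload 3.4 kg.
Tool frame: the origin (TCP) lies on the centre line of the jaws, within the pads' length; the fingertips stand r.tip_reach ahead of it and the grasp point (between the pads) lies 5 mm behind it (r.tip_reach is the distance from the TCP to the fingertips, in mm); z points along the fingers, y is the line along which they close (so a half turn about z gives the same grasp; the last joint's range is limited). The gripper opens to 85 mm and grips with 20 to 120 N. Pads are 22 mm wide; open, the fingers measure 114 mm over their backs; the gripper's body (76 mm by 85 mm) begins 54 mm behind the grasp point. The pads swing forward as they close: fully open they stand 13 mm farther back than shut.
Start: joints at [-1.399, 0.307, 1.506, -0, 1.328, -0.073], TCP at [139.891, -557.729, 245.305] pointing down, gripper open.
Joint ranges: [-3.12, 3.12], [-1.05, 2.28], [0.14, 2.33], [-1.42, 4.57], [0.1, 2.73], [-2.68, 2.68]. Speed limits (rad/s): [2.57, 2.57, 3.14, 3.14, 3.14, 3.14].

INTERFACE

Orientations are given as a 3x3 rotation matrix whose columns are the frame's x, y, z axes.
In Python, from rig import r gives the robot as it stands.
- The arm moves only by the shell command python3 -m crank 'ROWS' [FORCE]. ROWS is JSON, a list that holds one entry, the list of rows, each a list of 7 numbers: the shift along the tool's x, y, z in units of 40 mm (1.0 is 40 mm), then the turn, a rotation vector about the tool's x, y, z in units of 10 degrees (1.0 is 10 degrees), then the closure, from -1 (fully open) to 1 (shut). In form: [[[tx, ty, tz, wx, wy, wz, gripper], ...]]. A call has 1 to 20 rows; each row shifts and turns the commanded pose from where the row before left it, along the tool's axes as they then stand; what a row does not reach is not made up. A row lasts 1/8 s, in which the tool goes at most 62.5 mm and 10.7 degrees, less where a joint would pass 70% of its speed; a pose out of reach is approached as far as the arm can. A call is refused whole if a number of a shift passes 1 or a number of a turn 1, either way. A call with a gripper value outside its range is refused whole. The fingers move at their own pace and stop on an object; FORCE is the grip in N (left out, the last holds). Time passes only in rows, so rows that do not move let the fingers close. It gives the time, the measured TCP pose, the force, the opening and the grip force at its end, in the units of the state.
- r.get_obs(): the state, without advancing time (a new reading comes with each control period).
- r.capture(name): name is "scene" or "side" or "wrist"; returns a dict with "image" (384x512x3 uint8, red, green, blue), "camera_matrix" (3x3 intrinsics, pixels), "pose" (4x4, takes a point from camera to world coordinates). Camera axes: x right, y down, z forward; pixel columns grow to the right and rows downward; lengths in mm; the calibration is good to about 2 mm. The wrist camera is an equidistant fisheye: a pixel r from the principal point sees the ray r / f radians off the axis. A picture is of the moment at which its call begins. There is no depth.
- r.hand_in(): hands the job in; it is judged then, once.
The state is a dict: "t": time; "joint_positions": joint angles; "joint_vel": joint speeds; "joint_torque": joint torques, N m; "position": TCP position; "eef_rot": TCP orientation; "force": force on the tool from outside, world axes, zero at the start; "torque": the same for the moment, N m; "grip_width": opening from 0.0 (shut) to 1.0 (fully open); "finger_force": force on a finger pad.
Only numpy, scipy, OpenCV 4.12 (cv2) and the standard library are available. Lean on these libraries where they do the work, as an engineer would, in place of code of your own. Each camera call takes 0.05 s, during which the arm holds its last target. There are 200 camera calls.

TASK

Nest all the tan bearing seats that are out into one upright stack in the locating ring on the slide table. Only then fit the crank fully down on the square shaft and wind it clockwise (seen from above) until the slide table is fully home at its far end stop, with the stack still standing in its ring. Finally lift the crank off and stand it back wholly on its rubber mat, feet down and handle up; leave the axle, the bumper block and the copper lug alone.

Things in the scene. Friction and masses are not known exactly. Their poses are not given: they have to be found in the camera images.
- seat1: tan phenolic bearing seat, a tapered open cup, mouth up: 62 mm tall, foot 36 mm across, straight rim band 64 mm across and 14 mm tall at the top (grip it across the rim), wall 3 mm, solid foot 28 mm thick with a steel bearing race showing inside, 130 to 210 g. All are alike; two to four are present, the others read None. Origin: centre of its underside, z up.
- seat2: another tan bearing seat like seat1 (may be absent: None). Origin: centre of its underside, z up. Nested in another seat, its underside lies 28 mm above the other's underside, with about 3 mm of play all round.
- seat3: another tan bearing seat like seat1 (may be absent: None). Origin: centre of its underside, z up. Nested in another seat, its underside lies 28 mm above the other's underside, with about 3 mm of play all round.
- seat4: another tan bearing seat like seat1 (may be absent: None). Origin: centre of its underside, z up. Nested in another seat, its underside lies 28 mm above the other's underside, with about 3 mm of play all round.
- pad (a point): centre of the locating ring on the slide table (110 x 110 mm aluminium plate), on the plate's top face, 61 mm above the counter; the dark ring stands 22 mm high and is tapered like the seats (42 mm inside diameter at its foot, 51 mm at its mouth, 57 mm outside); the lowest seat drops into it and stands on the plate. Moves with the table.
- slide_table (a joint): position of the slide table, m: 0 to 0.01 at the start (near end, by the gearbox), 0.125 fully home against the far end stop. It moves 6.4 mm per radian of the screw (40 mm per turn), away from the gearbox, about towards +y; it cannot be pushed by hand.
- screw (a joint): angle of the square shaft, rad: grows when wound clockwise seen from above (oppopoint to yaw); somewhere from 0 to 1.5 at the start, stop at 19.5 (table home). Turning takes about 0.2 Nm (2 to 3 N at the crank handle); it stays where it is left.
- shaft (a point): upright square drive shaft on the olive gearbox (90 x 90 mm), 230 mm from the pad at the start. The point is on its axis at the shoulder where the crank's hub rests, 75 mm above the counter; x and y are square to the flats and turn with the shaft. 22 mm square for 26 mm above the shoulder, then a 14 mm square lead-in 8 mm tall.
- crank: steel crank: hub 46 mm square, 45 mm tall, with a 25 mm square bore right through, square to the crank's x and y; bar arm 18 mm wide along x from 23 to 112 mm, 20 to 42 mm above the crank's underside; at x 100 mm a round foot 26 mm across below and the handle above. Stands level on hub and foot. Origin: bore axis at the hub's underside, z up, x to the handle.
- handle (a point): middle of the crank's black handle: upright round sleeve 28 mm across, 44 to 87 mm above the crank's underside (this point at 66 mm), 100 mm from the bore's axis. The sleeve spins freely on its pin, so it can be gripped firmly and led round with the gripper keeping one orientation.
- crank_mid (a point): middle of the crank's footprint (136 x 46 mm), at its underside level, 45 mm from the bore's axis; the crank (500 g) balances about here: lift it by the arm above this point, fingers across the arm.
- mat: black rubber mat, fixed, 220 x 110 mm (long along its x axis), 4 mm thick; origin at the centre of its underside.
- axle: bystander: steel roller axle with tapered ends, 200 mm long, 28 mm thick, lying beyond the slide. Origin: middle of its underside.
- bumper: bystander: yellow rubber bumper block 50 x 80 x 45 mm. Origin: centre of its underside.
- lug: bystander: copper grounding lug 110 mm long, 22 mm tall, lying beyond the slide. Origin: on its underside near the middle.
Mind the look-alikes: they are no part of the job. Leave any green look-alike of the seat4 alone. Leave any pink look-alike of the seat2 alone.

How it is judged:
By the outcome, as a careful person would: the job done as asked, in the order asked, and still so for the second after the job is handed in, with the robot touching nothing.
Of seat1, seat2, seat3, seat4 only 2 to 4 are there at a start; the rules pass over those that are not, and their reading is None.
At some moment in a run one of crank may be knocked a few centimetres aside while the robot is not near it.
It also fails if it takes over 210 s, if anything falls off the work surface, if the arm or the gripper's body presses on something with over 40 N, if the wrist force passes 120 N, or if a joint passes its speed limit or range.

## Working session

There is one attempt and no reset: what is moved stays moved. The work goes in short steps, Python scripts to look and compute and a shell command to move; the robot and the scene stay as the last step left them, time stands still between calls to the robot, and variables do not carry over. Pictures are saved under pics/ and viewed, at most 14 in all, crops included, and the job is handed in when it is done.

```bash
ls; mkdir -p pics; python3 - <<'E'
from rig import r
import cv2
o=r.get_obs(); print(o['position'],o['eef_rot'],r.tip_reach,o['t'])
for n in ("scene","side"):
    c=r.capture(n); cv2.imwrite(f"pics/{n}0.png",c["image"][:,:,::-1]); print(n,c["camera_matrix"].tolist(),c["pose"].round(4).tolist())
E
```

```text
pics
[ 139.76890943 -557.06960416  244.3912296 ] [[ 9.69945811e-01  2.43320749e-01 -3.68885956e-04]
 [ 2.43320997e-01 -9.69943799e-01  1.97985201e-03]
 [ 1.23940428e-04 -2.01010686e-03 -9.99997972e-01]] 14.0 0.0
scene [[389.12456882671535, 0.0, 255.23993600239896], [0.0, 389.12456882671535, 191.2347873141923], [0.0, 0.0, 1.0]] [[0.1079, 0.5789, -0.8082, 1347.8255], [0.9942, -0.0637, 0.087, -42.6572], [-0.0011, -0.8129, -0.5824, 675.0884], [0.0, 0.0, 0.0, 1.0]]
side [[423.8742464735687, 0.0, 255.389386661091], [0.0, 423.8742464735687, 198.35212023078628], [0.0, 0.0, 1.0]] [[-0.9333, -0.2583, 0.2495, 242.8993], [-0.3591, 0.6748, -0.6447, 720.0708], [-0.0019, -0.6913, -0.7226, 871.9665], [0.0, 0.0, 0.0, 1.0]]
```

View pics/scene0.png

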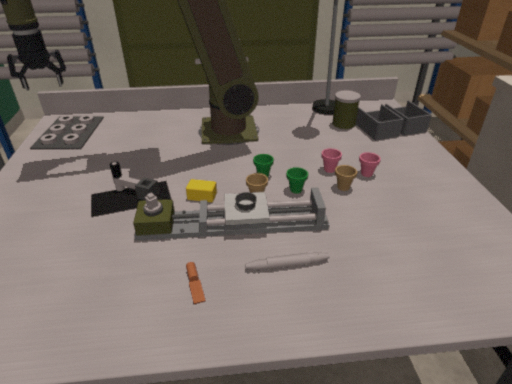

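View pics/side0.png

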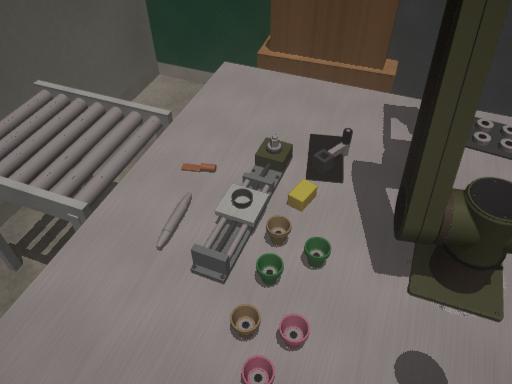

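```bash
cat > h.py <<'E'
import numpy as np, cv2
from rig import r
def ray(c,u,v):
    K=c["camera_matrix"]; P=np.array(c["pose"])
    return P[:3,3],P[:3,:3]@np.array([(u-K[0,2])/K[0,0],(v-K[1,2])/K[1,1],1])
def at(c,u,v,z):
    o,d=ray(c,u,v); return (o+d*(z-o[2])/d[2]).round(1)
def proj(c,p):
    P=np.array(c["pose"]); q=P[:3,:3].T@(np.array(p,float)-P[:3,3]); K=c["camera_matrix"]
    return (K@(q/q[2]))[:2].round(1)
def tri(c1,p1,c2,p2):
    A=np.zeros((3,3));b=np.zeros(3)
    for c,p in((c1,p1),(c2,p2)):
        o,d=ray(c,*p); d/=np.linalg.norm(d); M=np.eye(3)-np.outer(d,d); A+=M;b+=M@o
    return np.linalg.solve(A,b).round(1)
def shot(n,f,box=None,k=1):
    c=r.capture(n); im=c["image"][:,:,::-1]
    if box: im=im[box[1]:box[3],box[0]:box[2]]
    cv2.imwrite("pics/"+f,cv2.resize(im,None,fx=k,fy=k,interpolation=cv2.INTER_CUBIC)); return c
def tan(c):
    hsv=cv2.cvtColor(c["image"],cv2.COLOR_RGB2HSV)
    m=cv2.inRange(hsv,(10,70,70),(20,200,255)); n,l,s,ce=cv2.connectedComponentsWithStats(m)
    return [(s[i].tolist(),ce[i].round(1).tolist()) for i in range(1,n) if s[i,4]>40]
E
python3 - <<'E'
from h import *
a=shot("scene","sc.png",(80,140,400,310),2.5); b=shot("side","si.png",(170,110,370,390),2.1)
print(tan(a));print(tan(b))
E
```

```text
[([418, 0, 94, 168, 5104], [474.7, 75.1]), ([335, 165, 23, 26, 427], [344.8, 176.2]), ([246, 173, 23, 20, 340], [256.3, 182.2]), ([186, 262, 19, 41, 350], [194.8, 284.3])]
[([257, 0, 142, 93, 10345], [332.3, 41.0]), ([266, 216, 25, 29, 418], [278.3, 226.5]), ([230, 304, 30, 31, 562], [244.9, 317.5])]
```

View pics/sc.png

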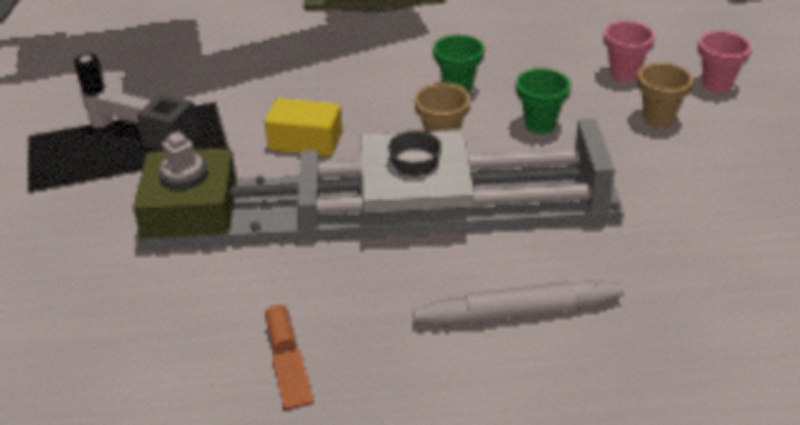

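View pics/si.png

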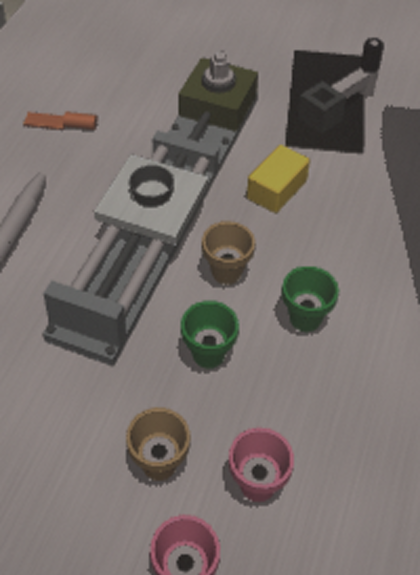

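Tan seats: scene (257,180) and (346,172). Look-alikes: greens (263,166) and (297,181), pinks (331,160) and (369,165). I choose only the two tan ones, and the crops confirm them. The crank is on the mat, with its handle at scene (115,164) and hub at (147,184).

```bash
python3 - <<'E'
from h import *
a=r.capture("scene");b=r.capture("side")
for n,p,q,z in [("tanA",(256.8,180.4),(278.6,226.7),62),("tanB",(345.8,172),(245.2,318),62),("ring",(246,199.8),(241.9,198.1),83),("shafttop",(150.8,194.8),(274.8,136.2),109),("handletop",(115.2,163.5),(347.6,130),91),("hubtop",(147.2,184),(323.8,156.2),49),
 ("green1",(263.3,160),(317,247),62),("green2",(297,174),(269.7,267),62)]:
    print(n,tri(a,p,b,q),at(a,*p,z),at(b,*q,z),z)
for p in [(28,137),(215,105),(228,145),(30,188)]: print("mat",at(a,80+p[0]/2.5,140+p[1]/2.5,4))
for p in [(287,145),(293,51),(366,55),(363,151)]: print("mat side",at(b,170+p[0]/2.1,110+p[1]/2.1,4))
for p in [(264,140),(281,99),(341,107),(330,152)]: print("bumper",at(a,80+p[0]/2.5,140+p[1]/2.5,30))
E
```

```text
tanA [435.3  60.8  54.5] [445.4  59.   62. ] [433.7  67.8  62. ] 62
tanB [420.3 324.2  55.6] [430.3 320.8  62. ] [418.6 326.8  62. ] 62
ring [551.   19.9  75.2] [560.6  18.5  83. ] [548.2  27.7  83. ] 83
shafttop [ 544.6 -216.9  106. ] [ 549.  -215.9  109. ] [ 543.4 -213.4  109. ] 109
handletop [ 355.7 -340.5   90.8] [ 357.7 -339.4   91. ] [ 355.5 -342.1   91. ] 91
hubtop [ 400.9 -252.8   43.8] [ 410.3 -250.    49. ] [ 399.7 -248.4   49. ] 49
green1 [328.7  91.7  57.3] [337.2  91.   62. ] [328.   94.6  62. ] 62
green2 [415.  181.8  54. ] [425.3 177.9  62. ] [413.9 188.7  62. ] 62
mat [ 381.7 -421.4    4. ]
mat [ 338.2 -208.9    4. ]
mat [ 423.3 -187.6    4. ]
mat [ 479.4 -397.3    4. ]
mat side [ 429.2 -182.5    4. ]
mat side [ 480.7 -392.5    4. ]
mat side [ 370.9 -423.5    4. ]
mat side [ 326.4 -208.8    4. ]
bumper [ 454.  -142.5   30. ]
bumper [ 373.1 -125.4   30. ]
bumper [397.8 -55.   30. ]
bumper [484.5 -69.4  30. ]
```

```bash
cat >> h.py <<'E'
def plan(*pts,n=None):
    """pts: (x,y,z,yaw_deg of tool x); prints shift units, turn in tool z (units), minimal rows"""
    o=r.get_obs(); R=np.array(o["eef_rot"]); p=np.array(o["position"]); y=np.degrees(np.arctan2(R[1,0],R[0,0]))
    from scipy.spatial.transform import Rotation as Q
    want=lambda a:np.array([[np.cos(a),np.sin(a),0],[np.sin(a),-np.cos(a),0],[0,0,-1.]])
    print("at",p.round(1),"yaw",round(y,2),"F",np.round(o["force"],1),"w",round(o["grip_width"],3),"t",round(o["t"],2),"ff",np.round(o["finger_force"],1))
    for x,yy,z,w in pts:
        R2=want(np.radians(w)); d=R.T@(np.array([x,yy,z])-p)/40; t=Q.from_matrix(R.T@R2).as_rotvec(degrees=True)/10
        print("shift",d.round(3),"turn",t.round(3),"rows>=",int(np.ceil(max(np.abs(d).max(),np.linalg.norm(d)*40/62.5,np.abs(t).max()))))
        R=R2;p=np.array([x,yy,z])
E
python3 - <<'E'
from h import *
plan((560,-150,245,14),(445,60,245,14))
E
```

```text
at [ 139.9 -557.6  245. ] yaw 14.08 F [ 0.2 -0.6  0.1] w 0.998 t 0.3 ff 0.0
shift [ 1.2667e+01 -7.3260e+00  5.0000e-03] turn [-0.004 -0.     0.008] rows>= 13
shift [-1.52 -5.79  0.  ] turn [0. 0. 0.] rows>= 6
```

```bash
python3 -m crank '[[[0.8,-0.46,0,0,0,0,-1],[0.8,-0.46,0,0,0,0,-1],[0.8,-0.46,0,0,0,0,-1],[0.8,-0.46,0,0,0,0,-1],[0.8,-0.46,0,0,0,0,-1],[0.8,-0.46,0,0,0,0,-1],[0.8,-0.46,0,0,0,0,-1],[0.8,-0.46,0,0,0,0,-1],[0.8,-0.46,0,0,0,0,-1],[0.8,-0.46,0,0,0,0,-1],[0.8,-0.46,0,0,0,0,-1],[0.8,-0.46,0,0,0,0,-1],[0.8,-0.46,0,0,0,0,-1],[0.8,-0.46,0,0,0,0,-1],[0.8,-0.46,0,0,0,0,-1],[0.8,-0.46,0,0,0,0,-1]]]' 40; python3 -m crank '[[[-0.2,-0.8,0,0,0,0,-1],[-0.2,-0.8,0,0,0,0,-1],[-0.2,-0.8,0,0,0,0,-1],[-0.2,-0.8,0,0,0,0,-1],[-0.2,-0.8,0,0,0,0,-1],[-0.2,-0.8,0,0,0,0,-1],[-0.2,-0.8,0,0,0,0,-1],[0,0,0,0,0,0,-1]]]'
python3 - <<'E'
from h import *
c=shot("wrist","w1.png",None,1.5); print(c["camera_matrix"],np.array(c["pose"]).round(3))
plan((440,62,120,14))
E
```

```text
t: 2.3
position: [565.7, -146.7, 245.3]
eef_rot: [[0.97, 0.243, -0.0], [0.243, -0.97, -0.0], [-0.0, 0.0, -1.0]]
force: [-0.3, -0.9, -0.8]
grip_width: 1.0
finger_force: 0.0
t: 3.3
position: [454.6, 57.5, 245.3]
eef_rot: [[0.969, 0.246, -0.001], [0.246, -0.969, 0.0], [-0.001, -0.001, -1.0]]
force: [0.8, -0.3, -0.9]
grip_width: 1.0
finger_force: 0.0
[[297.31863964   0.         249.91680345]
 [  0.         297.31863964 191.43717738]
 [  0.           0.           1.        ]] [[ 2.46000e-01 -9.33000e-01 -2.63000e-01  5.20424e+02]
 [-9.69000e-01 -2.37000e-01 -6.60000e-02  7.44510e+01]
 [-1.00000e-03  2.71000e-01 -9.63000e-01  3.73225e+02]
 [ 0.00000e+00  0.00000e+00  0.00000e+00  1.00000e+00]]
at [455.7  56.5 245.5] yaw 14.2 F [0.8 0.2 0.1] w 0.999 t 3.35 ff 0.0
shift [-0.349 -0.23   3.137] turn [ 0.003 -0.002  0.02 ] rows>= 4
```

View pics/w1.png

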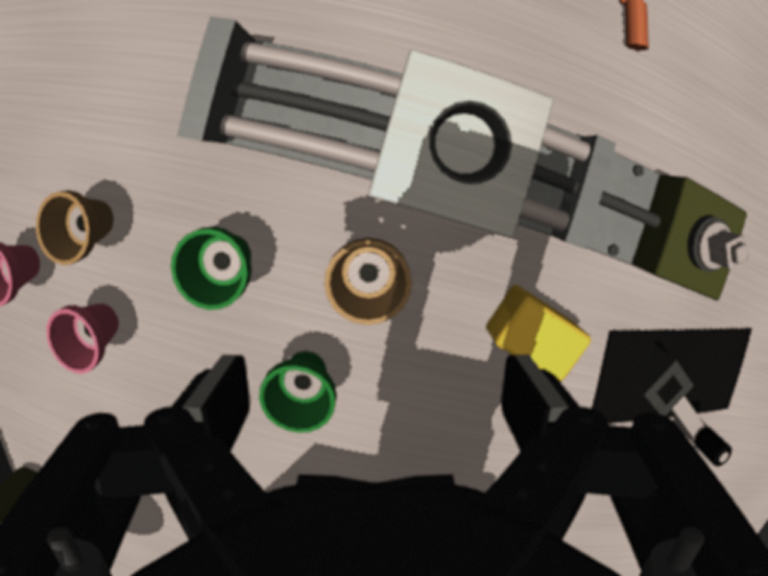

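```bash
cat >> h.py <<'E'
def wproj(c,p):
    P=np.array(c["pose"]); q=(np.atleast_2d(p)-P[:3,3])@P[:3,:3]; K=c["camera_matrix"]
    s=np.hypot(q[:,0],q[:,1]); th=np.arctan2(s,q[:,2]); return K[:2,2]+K[0,0]*(th/s)[:,None]*q[:,:2]
def wray(c,u,v):
    K=c["camera_matrix"]; a=(np.array([u,v])-K[:2,2])/K[0,0]; th=np.linalg.norm(a)
    P=np.array(c["pose"]); return P[:3,3],P[:3,:3]@np.array([*(a/th*np.sin(th)),np.cos(th)])
def wat(c,u,v,z):
    o,d=wray(c,u,v); return (o+d*(z-o[2])/d[2]).round(1)
def pj(c,p,wrist): 
    if wrist: return wproj(c,p)
    P=np.array(c["pose"]); q=(np.atleast_2d(p)-P[:3,3])@P[:3,:3]; K=c["camera_matrix"]; return K[:2,2]+K[0,0]*q[:,:2]/q[:,2:]
def fitcirc(c,x0,y0,z,radii,wrist=True,span=14):
    g=cv2.GaussianBlur(c["image"],(0,0),0.8).astype(np.float32)
    G=np.sqrt(sum(cv2.Sobel(g[:,:,i],cv2.CV_32F,1,0)**2+cv2.Sobel(g[:,:,i],cv2.CV_32F,0,1)**2 for i in range(3)))
    G=np.minimum(G,np.percentile(G,98)); t=np.linspace(0,2*np.pi,72,endpoint=False); best=(-1,)
    for st,sp in ((1.5,span),(0.4,2)):
        bx,by=(x0,y0) if best[0]<0 else best[1:]
        best=(-1,)
        for x in np.arange(bx-sp,bx+sp+.1,st):
            for y in np.arange(by-sp,by+sp+.1,st):
                s=0
                for ra in radii:
                    uv=pj(c,np.c_[x+ra*np.cos(t),y+ra*np.sin(t),np.full(72,z)],wrist).astype(np.float32)
                    s+=cv2.remap(G,uv[:,0],uv[:,1],cv2.INTER_LINEAR).mean()
                if s>best[0]: best=(s,x,y)
    return np.round(best[1:],1)
E
python3 - <<'E'
from h import *
c=r.capture("wrist");a=r.capture("scene");b=r.capture("side")
A=wat(c,246,186.8,62);B=wat(c,42,151,62);Rg=wat(c,470/1.5,142/1.5,83)
print("click",A,B,Rg,"shaft",wat(c,740/1.5,252/1.5,109),"hub",wat(c,670/1.5,388/1.5,49),"handle",wat(c,722/1.5,456/1.5,91))
for n,p,z,ra in(("A",A,62,(32,29)),("B",B,62,(32,29)),("ring",Rg,83,(28.5,25.5))):
    print(n,fitcirc(c,p[0],p[1],z,ra),fitcirc(a,p[0],p[1],z,ra,False),fitcirc(b,p[0],p[1],z,ra,False))
print(r.get_obs()["position"])
E
```

```text
click [440.6  57.5  62. ] [423.5 319.3  62. ] [552.5  17.7  83. ] shaft [ 547.4 -214.9  109. ] hub [ 404.4 -255.5   49. ] handle [ 356.  -341.7   91. ]
A [439.   58.9] [433.7  60.8] [439.   59.3]
B [421.5 319.9] [420.4 321.1] [419.6 326.3]
ring [552.   18.7] [552.   18.3] [552.8  18.7]
[456.72154909  55.4222643  245.43351852]
```

```bash
python3 - <<'E'
from h import *
plan((439,59.1,130,14.2),(439,59.1,42,14.2))
E
```

```text
at [456.7  55.4 245.4] yaw 14.06 F [ 0.   0.2 -0. ] w 1.0 t 3.5 ff 0.0
shift [-0.409 -0.199  2.885] turn [ 0.004 -0.004 -0.014] rows>= 3
shift [0.  0.  2.2] turn [0. 0. 0.] rows>= 3
```

```bash
python3 -m crank '[[[-0.2,-0.1,0.7,0,0,0,-1],[-0.2,-0.1,0.7,0,0,0,-1],[0,0,0.7,0,0,0,-1],[0,0,0.8,0,0,0,-1],[0,0,0.6,0,0,0,-1],[0,0,0.6,0,0,0,-1],[0,0,0.5,0,0,0,-1],[0,0,0.5,0,0,0,-1],[0,0,0,0,0,0,-1],[0,0,0,0,0,0,-1]]]' 40
python3 - <<'E'
from h import *
plan((439,59.1,42,14.2)); print(r.tip_reach)
E
```

```text
t: 4.75
position: [439.4, 59.4, 41.6]
eef_rot: [[0.97, 0.242, 0.001], [0.242, -0.97, -0.0], [0.001, 0.0, -1.0]]
force: [0.9, -0.0, 0.5]
grip_width: 1.0
finger_force: 0.0
at [439.4  59.4  41.6] yaw 14.03 F [ 0.9 -0.   0.5] w 1.0 t 4.75 ff 0.0
shift [-0.011  0.006 -0.01 ] turn [ 0.001 -0.003 -0.017] rows>= 1
14.0
```

Close, then lift.

```bash
python3 -m crank '[[[0,0,0,0,0,0,1],[0,0,0,0,0,0,1],[0,0,0,0,0,0,1],[0,0,0,0,0,0,1],[0,0,0,0,0,0,1],[0,0,0,0,0,0,1],[0,0,-0.5,0,0,0,1],[0,0,-0.8,0,0,0,1],[0,0,-0.8,0,0,0,1],[0,0,-0.8,0,0,0,1],[0,0,-0.6,0,0,0,1],[0,0,0,0,0,0,1],[0,0,0,0,0,0,1]]]' 45
python3 - <<'E'
from h import *
c=shot("wrist","w2.png",None,1.2)
plan((552.2,18.6,160,14))
E
```

```text
t: 6.38
position: [437.7, 59.9, 180.5]
eef_rot: [[0.97, 0.243, -0.001], [0.243, -0.97, -0.0], [-0.001, -0.0, -1.0]]
force: [-0.9, 0.2, -1.7]
grip_width: 0.722
finger_force: 50.2
at [437.4  59.9 180.2] yaw 14.08 F [ 0.1 -0.3 -1.4] w 0.722 t 6.42 ff 50.2
shift [2.533 1.7   0.497] turn [-0.003  0.014  0.008] rows>= 3
```

View pics/w2.png

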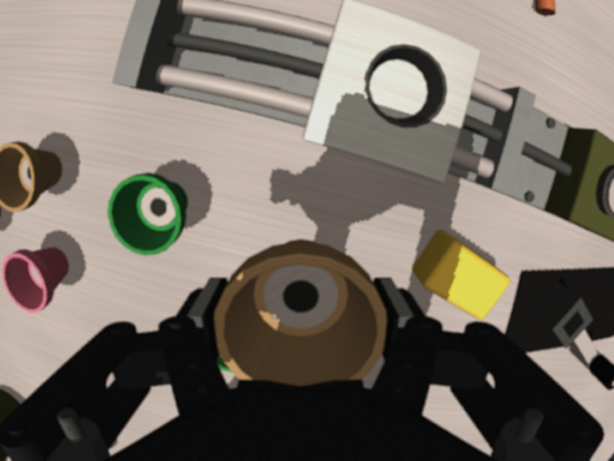

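```bash
python3 - <<'E'
from h import *
c=r.capture("wrist");b=r.capture("side");p=r.get_obs()["position"];a=r.capture("scene")
for z in (194,198,202,206): print(z,p.round(1),fitcirc(c,p[0],p[1],z,(29,32)),fitcirc(b,p[0],p[1],z,(32,29),False,10),fitcirc(a,p[0],p[1],z,(32,29),False,10))
shot("side","s2.png",(220,130,320,230),4)
E
```

```text
194 [437.5  59.9 180. ] [440.   60.9] [437.6  53.3] [446.6  71.4]
198 [437.5  59.9 180. ] [441.1  61.3] [436.5  57.4] [426.3  62.7]
202 [437.5  59.9 180. ] [443.4  60.1] [435.4  61.5] [434.6  61.5]
206 [437.5  59.9 180. ] [440.   60.9] [433.9  66. ] [442.9  61.5]
```

View pics/s2.png

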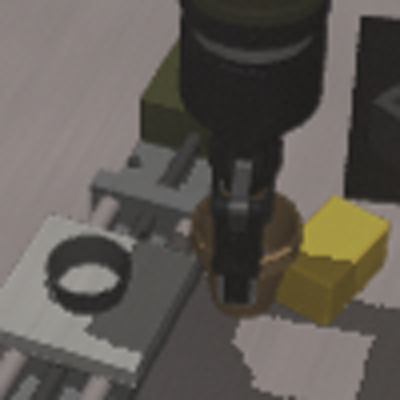

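```bash
python3 -m crank '[[[0.5,0.34,0,0,0,0,1],[0.5,0.34,0,0,0,0,1],[0.5,0.34,0,0,0,0,1],[0.5,0.34,0,0,0,0,1],[0.5,0.34,0,0,0,0,1],[0,0,0.4,0,0,0,1],[0,0,0.4,0,0,0,1],[0,0,0.4,0,0,0,1],[0,0,0,0,0,0,1],[0,0,0,0,0,0,1]]]'
python3 - <<'E'
from h import *
plan((551.5,18.6,104,14))
E
```

```text
t: 7.88
position: [551.9, 18.5, 133.3]
eef_rot: [[0.97, 0.244, -0.0], [0.244, -0.97, 0.0], [-0.0, -0.0, -1.0]]
force: [-0.0, 0.2, -1.8]
grip_width: 0.721
finger_force: 50.1
at [551.9  18.5 133.3] yaw 14.1 F [-0.   0.2 -1.8] w 0.721 t 7.88 ff 50.1
shift [-0.01  -0.005  0.733] turn [-0.    0.    0.01] rows>= 1
```

```bash
python3 -m crank '[[[0,0,0.2,0,0,0,1],[0,0,0.2,0,0,0,1],[0,0,0.15,0,0,0,1],[0,0,0.1,0,0,0,1],[0,0,0.05,0,0,0,1],[0,0,0,0,0,0,1],[0,0,0,0,0,0,1]]]'; python3 -m crank '[[[0,0,0,0,0,0,-1],[0,0,0,0,0,0,-1],[0,0,0,0,0,0,-1],[0,0,0,0,0,0,-1],[0,0,-0.5,0,0,0,-1],[0,0,-0.8,0,0,0,-1],[0,0,-0.8,0,0,0,-1],[0,0,-0.8,0,0,0,-1],[0,0,-0.5,0,0,0,-1],[0,0,0,0,0,0,-1]]]'
python3 - <<'E'
from h import *
a=r.capture("scene");b=r.capture("side");c=r.capture("wrist")
for w,q in((c,True),(a,False),(b,False)):print("seat in ring",fitcirc(w,552,18.6,123,(32,29),q),"B",fitcirc(w,421,321,62,(32,29),q))
# target B with fingers radial
plan((470,200,245,40),(421,321,245,40))
E
```

```text
t: 8.75
position: [552.3, 18.3, 105.4]
eef_rot: [[0.97, 0.243, 0.0], [0.243, -0.97, 0.0], [0.0, 0.0, -1.0]]
force: [0.9, 0.7, -2.1]
grip_width: 0.722
finger_force: 50.1
t: 10.0
position: [553.3, 18.2, 243.1]
eef_rot: [[0.97, 0.243, 0.004], [0.243, -0.97, -0.0], [0.004, 0.001, -1.0]]
force: [0.2, -0.4, -0.3]
grip_width: 1.0
finger_force: 0.0
seat in ring [552.3  18.1] B [421.3 320.1]
seat in ring [556.5  17.3] B [419.8 321.3]
seat in ring [538.3   2.6] B [419.7 326.5]
at [551.3  18.3 240.1] yaw 14.08 F [ 0.1  0.6 -0.8] w 0.996 t 10.15 ff 0.0
shift [-0.866 -4.9   -0.117] turn [-0.006  0.01  -2.592] rows>= 5
shift [ 1.006 -3.105  0.   ] turn [0. 0. 0.] rows>= 4
```

```bash
python3 - <<'E'
from h import *
a=r.capture("scene")
for p in ((331.3,155),(369,160)):
    q=at(a,*p,62); f=fitcirc(a,q[0],q[1],62,(32,29),False,8); print(q,f)
    d=f-np.array([420.8,321.5]); print(np.hypot(*d),np.degrees(np.arctan2(d[1],d[0])))
print(r.get_obs()["joint_positions"])
plan((470,200,245,0),(420.8,321.5,245,0))
E
```

```text
[330.5 304.8  62. ] [321.7 306.6]
100.21387129534516 -171.44944505563421
[372.5 410.9  62. ] [362.5 416.4]
111.37728673297799 121.5636904123275
[-4.33676483e-02  2.79685197e-01  1.56131136e+00 -1.15825718e-05
  1.30320498e+00  1.28164626e+00]
at [551.2  18.3 239.9] yaw 14.08 F [-0.2  0.8  0.3] w 0.999 t 10.2 ff 0.0
shift [-0.864 -4.9   -0.121] turn [-0.002  0.015  1.408] rows>= 5
shift [-1.23  -3.038  0.   ] turn [0. 0. 0.] rows>= 4
```

```bash
python3 - <<'E'
from h import *
plan((470,200,245,14),(420.8,321.5,200,14))
E
python3 -m crank '[[[-0.1,-0.8,0,0,0,0,-1],[-0.1,-0.8,0,0,0,0,-1],[-0.1,-0.8,0,0,0,0,-1],[-0.1,-0.8,0,0,0,0,-1],[-0.1,-0.8,0,0,0,0,-1],[-0.1,-0.8,0,0,0,0,-1],[-0.15,-0.8,0.2,0,0,0,-1],[-0.15,-0.8,0.2,0,0,0,-1],[-0.15,-0.8,0.2,0,0,0,-1],[-0.15,-0.8,0.2,0,0,0,-1],[0,0,0.2,0,0,0,-1],[0,0,0,0,0,0,-1]]]'
python3 - <<'E'
from h import *
c=shot("wrist","w3.png",None,1.2);a=r.capture("scene");b=r.capture("side")
print(fitcirc(c,420.8,321.5,62,(32,29)))
p=fitcirc(c,420.8,321.5,62,(32,29)); plan((p[0],p[1],42,14))
E
```

```text
at [551.2  18.3 239.9] yaw 14.08 F [-0.2  0.8  0.3] w 0.999 t 10.2 ff 0.0
shift [-0.864 -4.9   -0.121] turn [-0.004  0.014  0.008] rows>= 5
shift [-0.459 -3.245  1.125] turn [0. 0. 0.] rows>= 4
t: 11.7
position: [426.9, 316.1, 199.8]
eef_rot: [[0.97, 0.244, -0.003], [0.244, -0.97, -0.002], [-0.003, 0.002, -1.0]]
force: [1.0, 0.4, -0.2]
grip_width: 1.001
finger_force: 0.0
[422.2 324. ]
at [428.2 316.2 201.2] yaw 14.02 F [ 0.2 -0.1 -0.1] w 1.0 t 11.85 ff 0.0
shift [-0.097 -0.227  3.981] turn [0.002 0.001 0.002] rows>= 4
```

View pics/w3.png

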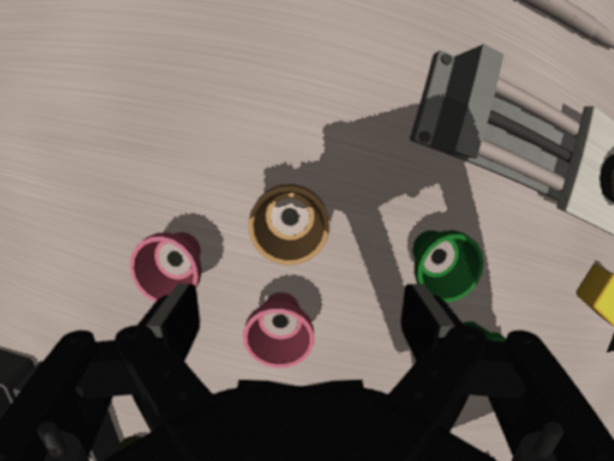

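```bash
python3 - <<'E'
from h import *
c=r.capture("wrist"); R=np.array(r.get_obs()["eef_rot"])
for u,v in((165,268),(279,336),(448,265)):
    q=wat(c,u/1.2,v/1.2,62); f=fitcirc(c,q[0],q[1],62,(32,29),True,8); d=np.append(f-[422.2,323.5],0); print(q,f,(R.T@d).round(1))
print(fitcirc(r.capture("side"),422,323,62,(32,29),False))
E
```

```text
[360.6 417.6  62. ] [355.6 416.3] [ -42.2 -106.2   -0. ]
[322.4 309.2  62. ] [321.2 309.4] [-101.4  -10.8   -0. ]
[421.3 184.6  62. ] [419.7 178.9] [-37.4 139.7   0. ]
[420.4 326.3]
```

```bash
python3 -m crank '[[[-0.05,-0.12,0.6,0,0,0,-1],[-0.05,-0.11,0.7,0,0,0,-1],[0,0,0.7,0,0,0,-1],[0,0,0.7,0,0,0,-1],[0,0,0.6,0,0,0,-1],[0,0,0.4,0,0,0,-1],[0,0,0.27,0,0,0,-1],[0,0,0,0,0,0,-1],[0,0,0,0,0,0,-1],[0,0,0,0,0,0,1],[0,0,0,0,0,0,1],[0,0,0,0,0,0,1],[0,0,0,0,0,0,1],[0,0,0,0,0,0,1],[0,0,0,0,0,0,1]]]' 45
python3 - <<'E'
from h import *
plan((470,200,200,14),(552.3,18.4,200,14))
E
```

```text
t: 13.82
position: [422.3, 325.3, 43.8]
eef_rot: [[0.97, 0.244, 0.002], [0.244, -0.97, 0.001], [0.002, -0.001, -1.0]]
force: [0.5, -1.0, 4.8]
grip_width: 0.739
finger_force: 47.8
at [422.3 325.3  43.8] yaw 14.1 F [ 0.5 -1.   4.8] w 0.739 t 13.82 ff 47.8
shift [ 0.402  3.326 -3.905] turn [-0.003 -0.013  0.01 ] rows>= 4
shift [0.898 4.903 0.   ] turn [0. 0. 0.] rows>= 5
```

```bash
python3 -m crank '[[[0,0,-0.5,0,0,0,1],[0,0,-0.8,0,0,0,1],[0,0,-0.9,0,0,0,1],[0,0,-0.9,0,0,0,1],[0.1,0.8,-0.6,0,0,0,1],[0.1,0.8,-0.2,0,0,0,1],[0.1,0.8,0,0,0,0,1],[0.1,0.8,0,0,0,0,1],[0.1,0.8,0,0,0,0,1],[0.1,0.8,0,0,0,0,1],[0.15,0.8,0,0,0,0,1],[0.15,0.8,0,0,0,0,1],[0.15,0.8,0,0,0,0,1],[0.15,0.6,0,0,0,0,1],[0.1,0.4,0,0,0,0,1],[0,0,0,0,0,0,1],[0,0,0,0,0,0,1]]]'
python3 - <<'E'
from h import *
c=shot("wrist","w4.png",None,1.2)
plan((552.3,18.4,136,14))
E
```

```text
t: 15.95
position: [551.1, 20.1, 198.4]
eef_rot: [[0.97, 0.243, -0.001], [0.243, -0.97, 0.001], [-0.001, -0.001, -1.0]]
force: [-0.5, 0.3, -0.8]
grip_width: 0.739
finger_force: 49.8
at [551.1  20.3 198.4] yaw 14.12 F [ 0.2 -0.2 -2.2] w 0.739 t 16.0 ff 49.8
shift [0.018 0.055 1.56 ] turn [-0.004  0.004  0.012] rows>= 2
```

View pics/w4.png

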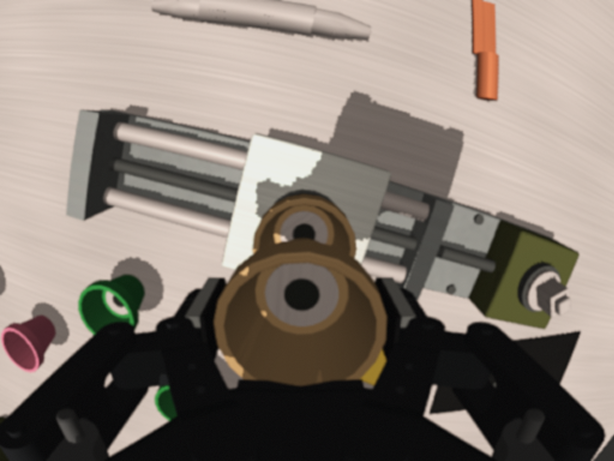

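```bash
python3 -m crank '[[[0.02,0.05,0.3,0,0,0,1],[0,0,0.3,0,0,0,1],[0,0,0.3,0,0,0,1],[0,0,0.3,0,0,0,1],[0,0,0.2,0,0,0,1],[0,0,0.1,0,0,0,1],[0,0,0.05,0,0,0,1],[0,0,0,0,0,0,1],[0,0,0,0,0,0,1]]]'
python3 - <<'E'
from h import *
plan((552.3,18.4,134,14))
E
```

```text
t: 17.12
position: [553.4, 17.7, 136.9]
eef_rot: [[0.97, 0.243, 0.001], [0.243, -0.97, -0.0], [0.001, 0.0, -1.0]]
force: [-0.0, 0.0, -2.2]
grip_width: 0.734
finger_force: 49.8
at [553.4  17.7 136.9] yaw 14.08 F [-0.   0.  -2.2] w 0.734 t 17.12 ff 49.8
shift [-0.022 -0.024  0.073] turn [ 0.001 -0.005  0.008] rows>= 1
```

```bash
python3 -m crank '[[[0,0,0.05,0,0,0,1],[0,0,0,0,0,0,1],[0,0,0,0,0,0,1],[0,0,0,0,0,0,-1],[0,0,0,0,0,0,-1],[0,0,0,0,0,0,-1],[0,0,0,0,0,0,-1],[0,0,-0.5,0,0,0,-1],[0,0,-0.8,0,0,0,-1],[0,0,-0.8,0,0,0,-1],[0,0,-0.8,0,0,0,-1],[0,0.8,0,0,0,0,-1],[0,0.8,0,0,0,0,-1],[0,0.8,0,0,0,0,-1],[0,0.6,0,0,0,0,-1],[0,0,0,0,0,0,-1]]]'
python3 - <<'E'
from h import *
b=shot("side","s5.png",(170,110,370,270),4); a=shot("scene","sc5.png",(80,140,280,260),4);c=r.capture("wrist")
print("stack",fitcirc(c,552,18.6,151,(32,29)),fitcirc(a,552,18.6,151,(32,29),False),fitcirc(b,552,18.6,151,(32,29),False))
plan()
cv2.imwrite("pics/w5.png",cv2.resize(c["image"][:,:,::-1],None,fx=1.5,fy=1.5))
E
```

```text
t: 19.12
position: [582.7, -100.2, 250.3]
eef_rot: [[0.971, 0.241, 0.0], [0.241, -0.971, -0.0], [0.0, 0.0, -1.0]]
force: [-0.2, 0.1, -0.5]
grip_width: 0.998
finger_force: 0.0
stack [553.4  14. ] [556.8  18.9] [554.1  19.6]
at [581.9 -98.  250.3] yaw 14.09 F [ 0.4  0.5 -0.4] w 1.003 t 19.27 ff 0.0
```

View pics/w5.png

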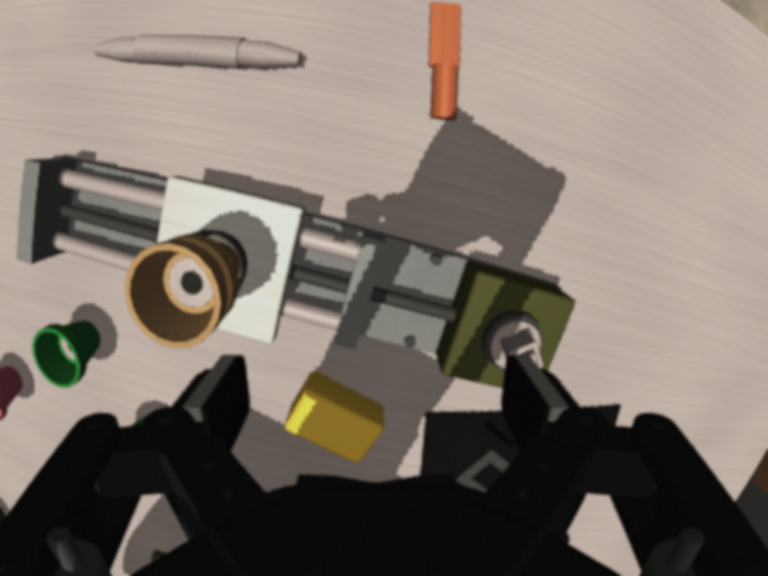

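```bash
python3 - <<'E'
from h import *
plan((410,-125,290,-46))
E
```

```text
at [581.9 -98.  250.3] yaw 14.09 F [ 0.4  0.5 -0.4] w 1.003 t 19.27 ff 0.0
shift [-4.333 -0.392 -0.989] turn [-4.000e-03  6.000e-03  6.009e+00] rows>= 7
```

```bash
python3 -m crank '[[[-0.7,-0.06,-0.16,0,0,0,-1],[-0.7,-0.06,-0.16,0,0,0,-1],[-0.7,-0.06,-0.16,0,0,0,-1],[-0.7,-0.06,-0.16,0,0,0,-1],[-0.7,-0.06,-0.16,0,0,0,-1],[-0.8,-0.06,-0.16,0,0,0,-1],[0,0,0,0,0,1,-1],[0,0,0,0,0,1,-1],[0,0,0,0,0,1,-1],[0,0,0,0,0,1,-1],[0,0,0,0,0,1,-1],[0,0,0,0,0,1,-1],[0,0,0,0,0,0,-1],[0,0,0,0,0,0,-1]]]'
python3 - <<'E'
from h import *
plan()
c=shot("wrist","w6.png",None,1.5)
E
```

```text
t: 21.02
position: [411.8, -125.9, 288.9]
eef_rot: [[0.698, -0.716, 0.0], [-0.716, -0.698, 0.0], [-0.0, -0.0, -1.0]]
force: [-0.9, -0.6, 0.3]
grip_width: 0.999
finger_force: 0.0
at [ 411.8 -125.9  288.9] yaw -45.7 F [-0.9 -0.6  0.3] w 0.999 t 21.02 ff 0.0
```

View pics/w6.png

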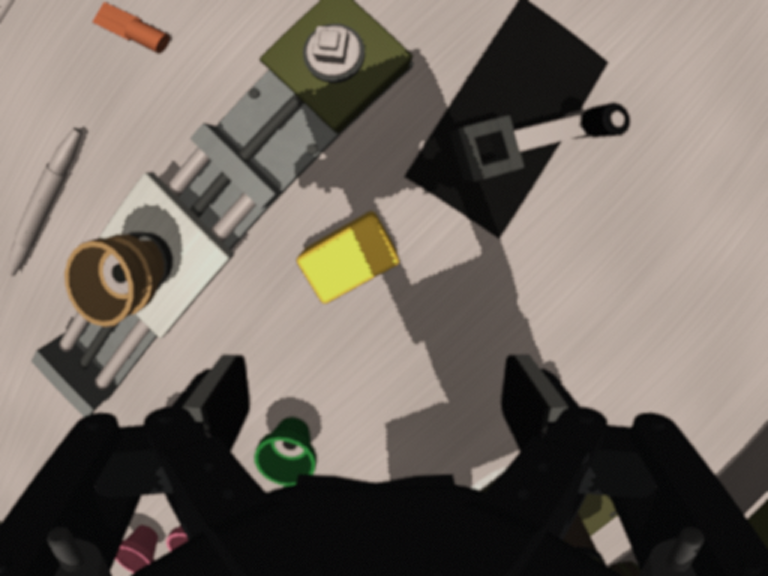

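```bash
cat >> h.py <<'E'
from scipy.optimize import minimize
def grad(c):
    g=cv2.GaussianBlur(c["image"],(0,0),0.7).astype(np.float32)
    G=np.sqrt(sum(cv2.Sobel(g[:,:,i],cv2.CV_32F,1,0)**2+cv2.Sobel(g[:,:,i],cv2.CV_32F,0,1)**2 for i in range(3)))
    return np.minimum(G,np.percentile(G,98.5))
def sq(s,z,n=15):
    t=np.linspace(-s/2,s/2,n); h=np.full(n,s/2); zz=np.full(4*n,z)
    return np.c_[np.r_[t,t,h,-h],np.r_[h,-h,t,t],zz]
def circ(x,ra,z,n=40):
    t=np.linspace(0,2*np.pi,n,endpoint=False); return np.c_[x+ra*np.cos(t),ra*np.sin(t),np.full(n,z)]
def seg(x0,x1,y,z,n=20): return np.c_[np.linspace(x0,x1,n),np.full(n,y),np.full(n,z)]
def crankpts(z0): return np.r_[sq(46,45+z0),sq(25,45+z0),circ(100,14,87+z0),seg(23,86,9,42+z0),seg(23,86,-9,42+z0)]
def shaftpts(): return np.r_[sq(22,101),sq(22,101),sq(14,109),sq(14,109)]
def fit(views,pts,x0,span,ys):
    Gs=[(c,w,grad(c)) for c,w in views]
    def score(p):
        a=np.radians(p[2]); Q=np.c_[p[0]+pts[:,0]*np.cos(a)-pts[:,1]*np.sin(a),p[1]+pts[:,0]*np.sin(a)+pts[:,1]*np.cos(a),pts[:,2]]; s=0
        for c,w,G in Gs:
            uv=pj(c,Q,w).astype(np.float32); s-=cv2.remap(G,uv[:,0],uv[:,1],cv2.INTER_LINEAR).mean()/G.mean()
        return s
    best=min(((score((x,y,w)),x,y,w) for x in np.arange(x0[0]-span,x0[0]+span+.1,2) for y in np.arange(x0[1]-span,x0[1]+span+.1,2) for w in ys))
    m=minimize(score,best[1:],method="Nelder-Mead",options=dict(initial_simplex=np.array(best[1:])+np.array([[0,0,0],[1.5,0,0],[0,1.5,0],[0,0,4]])))
    return m.x.round(1),round(m.fun,2)
E
cat > look.py <<'E'
from h import *
c=r.capture("wrist");a=r.capture("scene");b=r.capture("side")
W,A,B=(c,True),(a,False),(b,False)
h=wat(c,493/1.5,148/1.5,49);k=wat(c,617/1.5,118/1.5,91);s=wat(c,327/1.5,39/1.5,109)
y=np.degrees(np.arctan2(*(k-h)[1::-1])); print(h,k,np.hypot(*(k-h)[:2]),y,s)
for v in ([W],[A],[B],[W,A,B]):
    print("crank",fit(v,crankpts(4),h,8,np.arange(y-9,y+10,3)),"shaft",fit(v,shaftpts(),s,6,np.arange(0,90,7.5)))
for u,v in((521,0),(606,62),(499,237),(405,177)): print("mat",wat(c,u/1.5,v/1.5,4))
E
python3 look.py
```

```text
[ 400.2 -255.4   49. ] [ 354.6 -343.4   91. ] 99.11286495707806 -117.39236955189273 [ 545.2 -216.5  109. ]
crank (array([ 401.8, -254.3, -117.9]), np.float64(-5.33)) shaft (array([ 542.9, -220.4,   39.4]), np.float64(-5.77))
crank (array([ 399.1, -256.1, -116.6]), np.float64(-4.87)) shaft (array([ 545.3, -219.1,   63.7]), np.float64(-6.43))
crank (array([ 400.1, -256. , -117.5]), np.float64(-4.93)) shaft (array([ 545.9, -211.7,   46.3]), np.float64(-4.04))
crank (array([ 401.5, -254.5, -117.7]), np.float64(-14.95)) shaft (array([ 546.8, -217.2,   38.2]), np.float64(-15.17))
mat [ 477.3 -395.1    4. ]
mat [ 375.5 -420.8    4. ]
mat [ 327.4 -210.8    4. ]
mat [ 431.3 -186.3    4. ]
```

```bash
python3 - <<'E'
from h import *
plan((440,-260,240,62.4),(381.1,-293.1,130,62.4),(381.1,-293.1,37,62.4))
E
python3 -m crank '[[[0.5,-0.3,0.2,0,0,-1,-1],[0.5,-0.3,0.2,0,0,-1,-1],[0.3,0,0.2,0,0,-1,-1],[0.2,0.3,0.2,0,0,-1,-1],[0,0.5,0.2,0,0,-1,-1],[0,0.6,0.2,0,0,-1,-1],[0,0.6,0,0,0,-1,-1],[-0.3,0.6,0,0,0,-1,-1],[-0.3,0.5,0,0,0,-1,-1],[-0.3,0,0,0,0,-1,-1],[-0.3,0,0,0,0,-0.8,-1],[0,0,0,0,0,0,-1],[0,0,0,0,0,0,-1]]]'
python3 - <<'E'
from h import *
plan((381.1,-293.1,130,62.4),(381.1,-293.1,37,62.4))
a=r.capture("scene");b=r.capture("side");c=r.capture("wrist")
for v in ([(a,False)],[(b,False)],[(c,True)]): print(fit(v,crankpts(4),(401,-255),8,np.arange(-126,-108,3)))
E
```

```text
at [ 411.9 -126.4  288.9] yaw -45.85 F [ 0.4 -0.3  0.4] w 0.998 t 21.23 ff 0.0
shift [2.885 1.822 1.223] turn [ -0.      0.    -10.825] rows>= 11
shift [-1.416 -0.922  2.75 ] turn [0. 0. 0.] rows>= 3
shift [0.    0.    2.325] turn [0. 0. 0.] rows>= 3
t: 22.85
position: [463.0, -288.7, 240.9]
eef_rot: [[0.47, 0.883, 0.0], [0.883, -0.47, 0.0], [0.0, 0.0, -1.0]]
force: [0.1, 0.7, -0.5]
grip_width: 0.998
finger_force: 0.0
at [ 463.  -288.7  240.9] yaw 61.96 F [ 0.1  0.7 -0.5] w 0.998 t 22.85 ff 0.0
shift [-1.062 -1.756  2.772] turn [ 0.    -0.002 -0.044] rows>= 3
shift [0.    0.    2.325] turn [0. 0. 0.] rows>= 3
(array([ 399.7, -257.3, -117.5]), np.float64(-4.17))
(array([ 401.7, -255.5, -118. ]), np.float64(-3.45))
(array([ 402.2, -254.2, -117.8]), np.float64(-4.7))
```

```bash
python3 -m crank '[[[-0.35,-0.58,0.5,0,0,0,-1],[-0.35,-0.59,0.6,0,0,0,-1],[-0.36,-0.58,0.6,0,0,-0.04,-1],[0,0,0.6,0,0,0,-1],[0,0,0.6,0,0,0,-1],[0,0,0.6,0,0,0,-1],[0,0,0.6,0,0,0,-1],[0,0,0.5,0,0,0,-1],[0,0,0.3,0,0,0,-1],[0,0,0.2,0,0,0,-1],[0,0,0,0,0,0,-1],[0,0,0,0,0,0,-1]]]' 60
python3 - <<'E'
from h import *
plan((381.1,-293.1,37,62.4))
E
```

```text
t: 24.5
position: [381.6, -293.9, 37.4]
eef_rot: [[0.462, 0.887, 0.001], [0.887, -0.462, -0.001], [-0.0, 0.001, -1.0]]
force: [-0.7, -0.5, 0.6]
grip_width: 1.0
finger_force: 0.0
at [ 381.6 -293.9   37.4] yaw 62.48 F [-0.7 -0.5  0.6] w 1.0 t 24.5 ff 0.0
shift [ 0.012 -0.019  0.01 ] turn [0.006 0.002 0.008] rows>= 1
```

Close on the arm with a firm grip and lift.

```bash
python3 -m crank '[[[0,0,0,0,0,0,1],[0,0,0,0,0,0,1],[0,0,0,0,0,0,1],[0,0,0,0,0,0,1],[0,0,0,0,0,0,1],[0,0,0,0,0,0,1],[0,0,0,0,0,0,1],[0,0,0,0,0,0,1]]]' 90
python3 -m crank '[[[0,0,-0.3,0,0,0,1],[0,0,-0.6,0,0,0,1],[0,0,-0.8,0,0,0,1],[0,0,-0.8,0,0,0,1],[0,0,-0.8,0,0,0,1],[0,0,-0.6,0,0,0,1],[0,0,0,0,0,0,1],[0,0,0,0,0,0,1]]]'
python3 - <<'E'
from h import *
c=r.capture("wrist");cv2.imwrite("pics/w7.png",cv2.resize(c["image"][:,:,::-1],None,fx=1.5,fy=1.5))
plan(); print(r.get_obs()["joint_positions"].round(2))
a=r.capture("scene")
for z in (0,):
  for p0 in (155,): pass
E
```

```text
t: 25.5
position: [381.5, -293.7, 37.3]
eef_rot: [[0.462, 0.887, 0.001], [0.887, -0.462, -0.0], [-0.0, 0.001, -1.0]]
force: [0.7, 0.7, 4.6]
grip_width: 0.189
finger_force: 88.4
t: 26.5
position: [380.2, -292.7, 191.8]
eef_rot: [[0.462, 0.887, -0.002], [0.887, -0.462, 0.002], [0.001, -0.002, -1.0]]
force: [0.2, 1.3, -4.2]
grip_width: 0.191
finger_force: 88.7
at [ 380.  -292.6  191.5] yaw 62.48 F [ 0.2  0.9 -5. ] w 0.196 t 26.55 ff 88.7
[-0.74  0.23  1.77 -0.    1.14 -0.26]
```

View pics/w7.png

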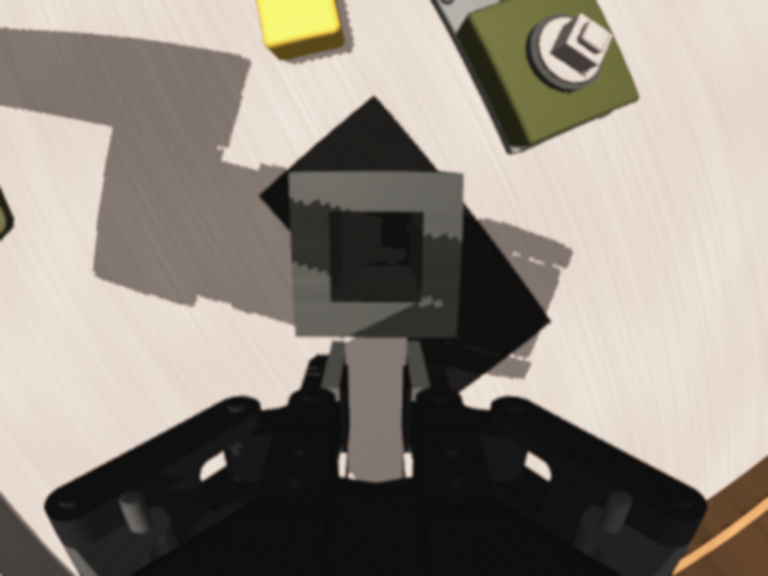

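```bash
cat > look2.py <<'E'
from h import *
c=r.capture("wrist");a=r.capture("scene");b=r.capture("side");o=r.get_obs();p=np.array(o["position"])
W,A,B=(c,True),(a,False),(b,False)
z0=p[2]-33; hp=np.r_[sq(46,45+z0),sq(25,45+z0)]; w=np.degrees(np.arctan2(o["eef_rot"][1][0],o["eef_rot"][0][0]))
e=np.array(o["eef_rot"])[:,0]; f,_=fit([W],hp,(p+43*e)[:2],8,np.arange(w-6,w+7,3)); d=f[:2]-p[:2]
ey=np.array(o["eef_rot"])[:,1]
print("tcp",p.round(1),w.round(2),"hub",f,"in tool x,y",(d@e[:2]).round(1),(d@ey[:2]).round(1),"dyaw",(f[2]-w).round(2))
ve=lambda s,z1,z2:np.array([[sx*s/2,sy*s/2,z] for sx in(-1,1) for sy in(-1,1) for z in np.linspace(z1,z2,10)])
S=np.r_[shaftpts(),ve(22,76,101)]
for n,v in (("W",[W]),("A",[A]),("B",[B]),("WA",[W,A]),("WAB",[W,A,B])):
    print(n,[ (y,)+tuple(fit(v,S,(546,-217),5,[y])) for y in (0,30,60)])
E
python3 look2.py
```

```text
tcp [ 380.6 -293.1  191.8] 62.48 hub [ 400.  -253.1   62. ] in tool x,y 44.4 -1.3 dyaw -0.48
W [(0, array([ 548.8, -216.4,   -1.7]), np.float64(-7.34)), (30, array([ 545.3, -218.2,   33.4]), np.float64(-9.84)), (60, array([ 545.4, -218.3,   32.8]), np.float64(-9.85))]
A [(0, array([ 544.9, -218.5,   17.3]), np.float64(-6.26)), (30, array([ 545.1, -218.4,   16.5]), np.float64(-6.26)), (60, array([ 545.4, -218.9,   62.7]), np.float64(-6.25))]
B [(0, array([ 551.9, -204.7,  -41.5]), np.float64(-4.79)), (30, array([ 546.4, -211.7,   45.6]), np.float64(-3.99)), (60, array([ 552.1, -204.7,   43.1]), np.float64(-4.79))]
WA [(0, array([ 548.6, -219.9,   -0.7]), np.float64(-13.05)), (30, array([ 545.4, -218.2,   33.5]), np.float64(-16.03)), (60, array([ 545.3, -218.3,   33.2]), np.float64(-16.04))]
WAB [(0, array([ 548.7, -216.6,   -3. ]), np.float64(-16.08)), (30, array([ 545.3, -218.2,   33.3]), np.float64(-19.08)), (60, array([ 545.3, -218.1,   34.6]), np.float64(-19.08))]
```

```bash
python3 - <<'E'
from h import *
plan((458,-275,192,33))
E
python3 -m crank '[[[0.1,0.4,0,0,0,0.6,1],[0.2,0.4,0,0,0,0.6,1],[0.4,0.3,0,0,0,0.6,1],[0.4,0.2,0,0,0,0.6,1],[0.4,0.2,0,0,0,0.55,1],[0,0,0,0,0,0,1],[0,0,0,0,0,0,1],[0,0,0,0,0,0,1]]]'
python3 look2.py
```

```text
at [ 380.6 -293.1  191.8] yaw 62.48 F [ 1.2 -1.  -4.5] w 0.192 t 26.75 ff 88.7
shift [ 1.294  1.507 -0.007] turn [-0.014 -0.     2.948] rows>= 3
t: 27.75
position: [468.0, -285.6, 192.6]
eef_rot: [[0.839, 0.545, -0.001], [0.545, -0.839, 0.0], [-0.001, -0.001, -1.0]]
force: [0.5, -1.0, -4.7]
grip_width: 0.187
finger_force: 88.5
tcp [ 468.4 -285.8  192.9] 32.98 hub [ 513.2 -256.    31.8] in tool x,y 53.8 -0.6 dyaw -1.18
W [(0, array([ 547.7, -214.9,   -5.2]), np.float64(-5.32)), (30, array([ 546.6, -221.9,   33.7]), np.float64(-6.01)), (60, array([ 548.1, -215.5,   65.3]), np.float64(-5.33))]
A [(0, array([ 541.5, -220. ,   15.8]), np.float64(-6.33)), (30, array([ 542.1, -219.8,   22.5]), np.float64(-6.31)), (60, array([ 545.1, -218.9,   61.7]), np.float64(-6.29))]
B [(0, array([ 546. , -214.8,   42. ]), np.float64(-4.77)), (30, array([ 545.9, -214.7,   42.1]), np.float64(-4.77)), (60, array([ 546. , -214.9,   42.4]), np.float64(-4.78))]
WA [(0, array([ 540.3, -220.8,   12.1]), np.float64(-11.11)), (30, array([ 546.6, -217.8,   33.4]), np.float64(-11.71)), (60, array([ 546.9, -218.8,   50.3]), np.float64(-11.33))]
WAB [(0, array([ 5.471e+02, -2.151e+02,  4.000e-01]), np.float64(-14.91)), (30, array([ 546.7, -217.5,   34.8]), np.float64(-16.26)), (60, array([ 548.2, -216.2,   56.3]), np.float64(-15.48))]
```

```bash
python3 - <<'E'
from h import *
c=r.capture("wrist");im=c["image"][:,:,::-1].copy()
K=2.8; x0,y0=130,0
big=cv2.resize(im[0:214,x0:x0+285],None,fx=K,fy=K,interpolation=cv2.INTER_CUBIC)
def draw(s,z,x,y,w,col):
    a=np.radians(w); q=np.array([[s/2,s/2],[-s/2,s/2],[-s/2,-s/2],[s/2,-s/2]]); Q=np.c_[x+q[:,0]*np.cos(a)-q[:,1]*np.sin(a),y+q[:,0]*np.sin(a)+q[:,1]*np.cos(a),np.full(4,z)]
    uv=((wproj(c,Q)-[x0,y0]+.5)*K).astype(int); cv2.polylines(big,[uv],True,col,1)
for z,s in((101,22),(109,14)): draw(s,z,545.3,-218.2,33.3,(0,0,255))
p=np.array(r.get_obs()["position"]); e=np.array(r.get_obs()["eef_rot"])[:,0]; h=p+44*e; z0=p[2]-33
for s in(46,25): draw(s,z0+45,h[0],h[1],33,(0,255,0))
cv2.imwrite("pics/w8.png",big); plan()
E
```

```text
at [ 468.5 -285.8  193. ] yaw 32.97 F [ 0.   0.5 -4.6] w 0.191 t 27.95 ff 88.5
```

View pics/w8.png

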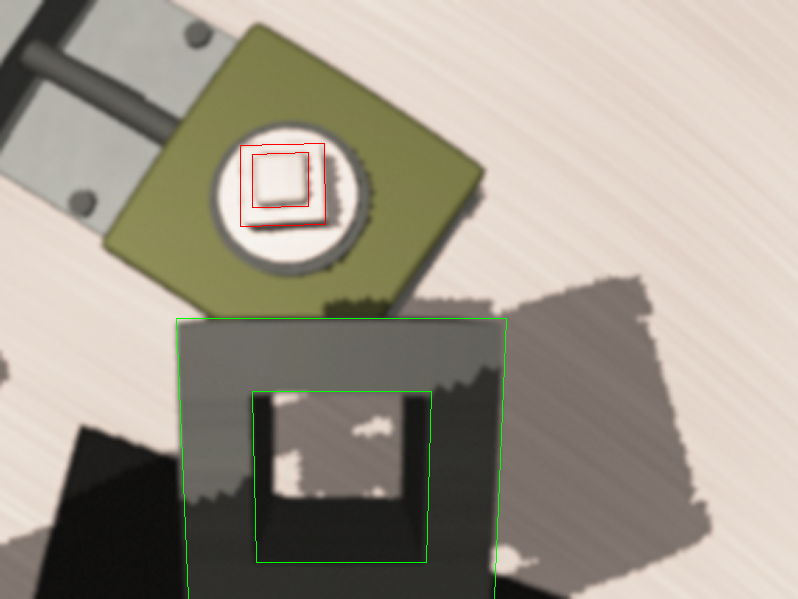

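```bash
python3 - <<'E'
from h import *
plan((508.5,-242.2,155,33))
E
```

```text
at [ 468.5 -285.8  193. ] yaw 32.97 F [ 0.   0.5 -4.6] w 0.191 t 27.95 ff 88.5
shift [ 1.432 -0.37   0.95 ] turn [ 0.     0.    -0.003] rows>= 2
```

```bash
python3 -m crank '[[[0.5,-0.12,0,0,0,0,1],[0.5,-0.12,0,0,0,0,1],[0.43,-0.13,0.3,0,0,0,1],[0,0,0.4,0,0,0,1],[0,0,0.25,0,0,0,1],[0,0,0,0,0,0,1],[0,0,0,0,0,0,1],[0,0,0,0,0,0,1]]]'
python3 - <<'E'
from h import *
plan((508.5,-242.2,140,33))
c=r.capture("wrist"); p=np.array(r.get_obs()["position"]); e=np.array(r.get_obs()["eef_rot"])[:,0]; h=p+44*e; print("hub",h)
im=c["image"][:,:,::-1]; K=2.8
uv=wproj(c,h+[0,0,12])[0]; x0,y0=int(uv[0]-110),int(max(0,uv[1]-90)); big=cv2.resize(im[y0:y0+200,x0:x0+220],None,fx=K,fy=K,interpolation=cv2.INTER_CUBIC)
def draw(s,z,x,y,w,col):
    a=np.radians(w); q=np.array([[s/2,s/2],[-s/2,s/2],[-s/2,-s/2],[s/2,-s/2]]); Q=np.c_[x+q[:,0]*np.cos(a)-q[:,1]*np.sin(a),y+q[:,0]*np.sin(a)+q[:,1]*np.cos(a),np.full(4,z)]
    u=((wproj(c,Q)-[x0,y0]+.5)*K).astype(int); cv2.polylines(big,[u],True,col,1)
for z,s in((101,22),(109,14)): draw(s,z,545.3,-218.2,33.3,(0,0,255))
for z in(12,-33): draw(25,p[2]+z,h[0],h[1],33,(0,255,0))
cv2.imwrite("pics/w9.png",big)
E
```

```text
t: 28.95
position: [509.0, -242.7, 155.5]
eef_rot: [[0.839, 0.544, 0.001], [0.544, -0.839, -0.001], [0.001, 0.001, -1.0]]
force: [-0.3, -0.2, -5.0]
grip_width: 0.19
finger_force: 88.5
at [ 509.  -242.7  155.5] yaw 32.94 F [-0.3 -0.2 -5. ] w 0.19 t 28.95 ff 88.5
shift [-0.005 -0.018  0.386] turn [ 0.006 -0.003 -0.006] rows>= 1
hub [ 545.98597818 -218.69919544  155.52939357]
```

View pics/w9.png

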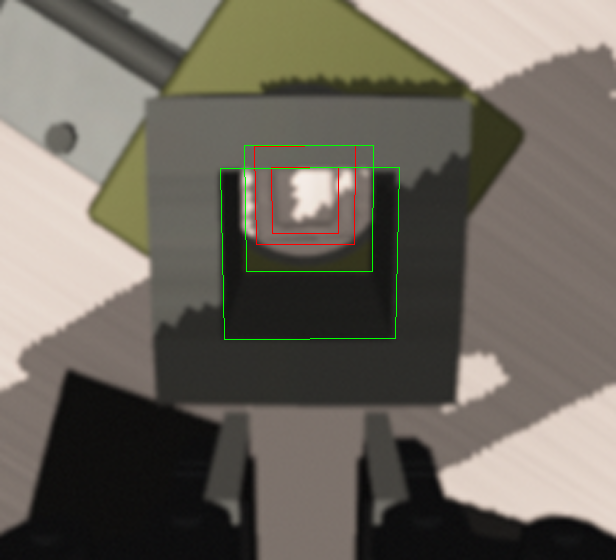

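```bash
python3 -m crank '[[[0,-0.02,0.2,0,0,0,1],[0,0,0.2,0,0,0,1],[0,0,0.1,0,0,0,1],[0,0,0.1,0,0,0,1],[0,0,0.1,0,0,0,1],[0,0,0,0,0,0,1]]]';python3 -m crank '[[[0,0,0.06,0,0,0,1],[0,0,0.06,0,0,0,1],[0,0,0,0,0,0,1]]]'
```

```text
t: 29.75
position: [508.4, -241.3, 126.5]
eef_rot: [[0.839, 0.544, -0.0], [0.544, -0.839, 0.0], [-0.0, -0.0, -1.0]]
force: [0.2, 0.4, -4.9]
grip_width: 0.192
finger_force: 88.4
t: 30.12
position: [508.4, -241.3, 121.9]
eef_rot: [[0.839, 0.544, -0.0], [0.544, -0.839, 0.0], [0.0, -0.0, -1.0]]
force: [0.8, 0.5, -5.3]
grip_width: 0.19
finger_force: 88.4
```

```bash
python3 -m crank '[[[0,0,0.1,0,0,0,1],[0,0,0.1,0,0,0,1],[0,0,0.06,0,0,0,1],[0,0,0.03,0,0,0,1],[0,0,0,0,0,0,1]]]';python3 -m crank '[[[0,0,0.03,0,0,0,1],[0,0,0.03,0,0,0,1],[0,0,0,0,0,0,1]]]'
```

```text
t: 30.75
position: [508.5, -241.4, 110.4]
eef_rot: [[0.839, 0.544, -0.0], [0.544, -0.839, 0.0], [0.0, -0.0, -1.0]]
force: [0.5, 1.0, -5.4]
grip_width: 0.194
finger_force: 88.3
t: 31.12
position: [508.5, -241.5, 108.3]
eef_rot: [[0.839, 0.544, 0.0], [0.544, -0.839, -0.0], [0.0, 0.0, -1.0]]
force: [1.2, -0.1, -2.6]
grip_width: 0.194
finger_force: 88.8
```

```bash
python3 -m crank '[[[0,0,0.01,0,0,0,1],[0,0,0,0,0,0,1],[0,0,0,0,0,0,-0.4],[0,0,0,0,0,0,-0.4],[0,0,0,0,0,0,-0.4],[0,0,0,0,0,0,-0.4],[0,0,0,0,0,0,-0.4],[0,0,-0.5,0,0,0,-0.4],[0,0,-0.8,0,0,0,-0.4],[0,0,-0.8,0,0,0,-0.4],[0,0,-0.8,0,0,0,-0.4],[-0.6,0,-0.2,0,0,0,-0.4],[-0.6,0,0,0,0,0,-0.4],[-0.4,0,0,0,0,0,-0.4],[0,0,0,0,0,0,-0.4],[0,0,0,0,0,0,-0.4]]]' 60
python3 - <<'E'
from h import *
c=r.capture("wrist");a=r.capture("scene");b=r.capture("side")
for z in (75,80):
  for v in ([(c,True)],[(a,False)],[(b,False)],[(c,True),(a,False),(b,False)]): print(z,fit(v,crankpts(z),(545.5,-218),4,np.arange(-154,-140,3)))
print("stack",fitcirc(b,552,18.6,151,(32,29),False),fitcirc(a,552,18.6,151,(32,29),False))
plan((545.5-84,-218-54,142,33)); print(r.get_obs()["joint_positions"].round(2))
E
```

```text
t: 33.12
position: [455.1, -276.1, 231.6]
eef_rot: [[0.839, 0.544, 0.0], [0.544, -0.839, 0.0], [0.001, -0.0, -1.0]]
force: [0.3, 0.4, 0.2]
grip_width: 0.706
finger_force: 0.0
75 (array([ 542.3, -217.8, -143.5]), np.float64(-3.59))
75 (array([ 540.8, -220.3, -141.8]), np.float64(-3.96))
75 (array([ 546.1, -221.6, -151.9]), np.float64(-4.92))
75 (array([ 542.4, -217.9, -143.6]), np.float64(-11.51))
80 (array([ 541.4, -217.9, -142.6]), np.float64(-3.4))
80 (array([ 547.6, -219.1, -142. ]), np.float64(-3.89))
80 (array([ 545.3, -215.6, -153. ]), np.float64(-4.89))
80 (array([ 546.2, -220. , -149. ]), np.float64(-10.43))
stack [550.4  19.6] [554.1  18.1]
at [ 455.3 -276.   231.5] yaw 33.02 F [-0.6  0.4 -0.5] w 0.697 t 33.27 ff 0.0
shift [1.840e-01 1.000e-03 2.239e+00] turn [-0.001 -0.001  0.002] rows>= 3
[-0.62  0.26  1.61  0.    1.27  0.37]
```

```bash
python3 -m crank '[[[0.1,0,0.4,0,0,0,-0.4],[0.08,0,0.5,0,0,0,-0.4],[0,0,0.5,0,0,0,-0.4],[0,0,0.5,0,0,0,-0.4],[0,0,0.3,0,0,0,-0.4],[0,0,0.14,0,0,0,-0.4],[0,0,0,0,0,0,-0.4],[0,0,0,0,0,0,1],[0,0,0,0,0,0,1],[0,0,0,0,0,0,1],[0,0,0,0,0,0,1],[0,0,0,0,0,0,1],[0,0,0,0,0,0,1]]]' 25
python3 - <<'E'
from h import *
plan((461.5,-272.5,138,33)); print(r.get_obs()["force"],r.get_obs()["torque"])
E
```

```text
t: 34.9
position: [460.9, -272.6, 138.3]
eef_rot: [[0.839, 0.544, 0.001], [0.544, -0.839, -0.0], [0.0, 0.001, -1.0]]
force: [-0.1, -0.5, 1.9]
grip_width: 0.319
finger_force: 27.6
at [ 460.9 -272.6  138.3] yaw 32.98 F [-0.1 -0.5  1.9] w 0.319 t 34.9 ff 27.6
shift [0.012 0.006 0.009] turn [ 0.004 -0.001 -0.002] rows>= 1
[-0.07229381 -0.46846176  1.94621162] [ 0.01128134 -0.10507285 -0.03127582]
```

```bash
python3 -m crank '[[[0.085,-0.647,0,0,0,0,1],[0.25,-0.603,0,0,0,0,1],[0.397,-0.518,0,0,0,0,1],[0.518,-0.397,0,0,0,0,1],[0.603,-0.25,0,0,0,0,1],[0.647,-0.085,0,0,0,0,1],[0,0,0,0,0,0,1],[0,0,0,0,0,0,1]]]'
python3 - <<'E'
from h import *
o=r.get_obs();R=np.array(o["eef_rot"]);print((R.T@(np.array(o["position"])-[545.4,-218,138])).round(1),"Ftool",(R.T@o["force"]).round(1),o["torque"].round(2),o["grip_width"])
a=r.capture("scene");b=r.capture("side")
print("ring/stack",fitcirc(b,552,20+10,151,(32,29),False),fitcirc(a,552,30,151,(32,29),False))
E
```

```text
t: 35.9
position: [489.6, -131.7, 139.8]
eef_rot: [[0.839, 0.545, -0.0], [0.545, -0.839, 0.003], [0.001, -0.002, -1.0]]
force: [-4.4, 10.3, 17.3]
grip_width: 0.319
finger_force: 45.1
[   0.2 -102.8   -1.6] Ftool [  1.9 -11.  -17.2] [ 0.44  0.44 -0.1 ] 0.3192996909540432
ring/stack [551.1  29.9] [554.5  29.1]
```

```bash
python3 -m crank '[[[0,0,-0.06,0,0,0,1],[0,0,0,0,0,0,1]]]'
python3 -m crank '[[[0,-0.04,0,0,0,0,1],[0,0,0,0,0,0,1]]]'
cat > st.py <<'E'
from h import *
o=r.get_obs();R=np.array(o["eef_rot"]);q=R.T@(np.array(o["position"])-[545.4,-218,138]);print(o["t"],q.round(1),"rad",np.hypot(q[0],q[1]).round(1),"phi",np.degrees(np.arctan2(q[1],q[0])).round(1),"Ftool",(R.T@o["force"]).round(1),o["torque"].round(2),round(o["grip_width"],3),o["finger_force"])
E
python3 st.py
```

```text
t: 36.25
position: [489.5, -132.7, 141.6]
eef_rot: [[0.839, 0.545, -0.001], [0.545, -0.839, 0.002], [0.0, -0.002, -1.0]]
force: [-2.8, 4.4, 9.3]
grip_width: 0.319
finger_force: 39.1
t: 36.5
position: [489.5, -132.5, 141.5]
eef_rot: [[0.839, 0.545, 0.001], [0.545, -0.839, -0.0], [0.001, 0.001, -1.0]]
force: [-1.4, 2.2, 7.2]
grip_width: 0.32
finger_force: 39.1
36.5 [  -0.3 -102.2   -3.6] rad 102.2 phi -90.2 Ftool [ 0.  -2.6 -7.2] [-0.29  0.02 -0.01] 0.32 39.06382977962494
```

```bash
python3 -m crank '[[[0.647,0.085,0,0,0,0,1],[0.603,0.25,0,0,0,0,1],[0.518,0.397,0,0,0,0,1],[0.397,0.518,0,0,0,0,1],[0.25,0.603,0,0,0,0,1],[0.085,0.647,0,0,0,0,1],[0,0,0,0,0,0,1]]]'; python3 st.py
```

```text
t: 37.38
position: [635.6, -162.1, 143.5]
eef_rot: [[0.839, 0.544, 0.015], [0.544, -0.839, 0.0], [0.013, 0.008, -1.0]]
force: [9.3, 6.0, 8.2]
grip_width: 0.318
finger_force: 29.4
37.375 [106.1   2.1  -4.2] rad 106.1 phi 1.2 Ftool [11.1  0.1 -8.1] [ 0.92 -1.47  0.08] 0.318 29.44450467824936
```

```bash
python3 -m crank '[[[0.1,-0.02,0,0,0,0,1],[0,0,0,0,0,0,1]]]'; python3 st.py; python3 -m crank '[[[-0.087,0.66,0,0,0,0,1],[-0.255,0.616,0,0,0,0,1],[-0.405,0.528,0,0,0,0,1],[-0.528,0.405,0,0,0,0,1],[-0.616,0.255,0,0,0,0,1],[-0.66,0.087,0,0,0,0,1],[0,0,0,0,0,0,1]]]'; python3 st.py
```

```text
t: 37.62
position: [634.3, -158.5, 142.4]
eef_rot: [[0.839, 0.545, 0.008], [0.545, -0.839, 0.0], [0.007, 0.004, -1.0]]
force: [5.5, 3.7, 6.1]
grip_width: 0.316
finger_force: 29.4
37.625 [106.9  -1.5  -3.7] rad 107.0 phi -0.8 Ftool [ 6.6 -0.  -6.1] [ 0.49 -0.65  0.05] 0.316 29.379032850265503
t: 38.5
position: [600.4, -303.3, 142.6]
eef_rot: [[0.84, 0.543, 0.003], [0.543, -0.84, -0.003], [0.001, 0.004, -1.0]]
force: [1.8, -2.5, 8.0]
grip_width: 0.318
finger_force: 31.7
38.5 [ -0.  101.5  -4.1] rad 101.5 phi 90.0 Ftool [ 0.2  3.1 -8. ] [ 0.04  0.12 -0.06] 0.318 31.738173365592957
```

```bash
python3 -m crank '[[[-0.654,-0.086,0,0,0,0,1],[-0.61,-0.253,0,0,0,0,1],[-0.524,-0.402,0,0,0,0,1],[-0.402,-0.524,0,0,0,0,1],[-0.253,-0.61,0,0,0,0,1],[-0.086,-0.654,0,0,0,0,1],[0,0,0,0,0,0,1]]]'; python3 st.py; python3 -m crank '[[[0.086,-0.654,0,0,0,0,1],[0.253,-0.61,0,0,0,0,1],[0.402,-0.524,0,0,0,0,1],[0.524,-0.402,0,0,0,0,1],[0.61,-0.253,0,0,0,0,1],[0.654,-0.086,0,0,0,0,1],[0,0,0,0,0,0,1]]]'; python3 st.py
python3 - <<'E'
from h import *
a=r.capture("scene");b=r.capture("side")
print("stack",fitcirc(b,552,68,151,(32,29),False),fitcirc(a,552,68,151,(32,29),False))
E
```

```text
t: 39.38
position: [461.2, -268.0, 140.7]
eef_rot: [[0.839, 0.544, 0.003], [0.544, -0.839, 0.003], [0.004, -0.001, -1.0]]
force: [5.7, 2.4, -1.8]
grip_width: 0.32
finger_force: 28.8
39.375 [-97.9  -3.9  -3.1] rad 97.9 phi -177.7 Ftool [6.1 1.1 1.8] [ 0.64 -1.02  0.02] 0.32 28.83503168821335
t: 40.25
position: [493.7, -130.8, 142.0]
eef_rot: [[0.838, 0.546, 0.006], [0.546, -0.838, -0.003], [0.003, 0.005, -1.0]]
force: [0.2, -0.7, 7.4]
grip_width: 0.316
finger_force: 31.0
40.25 [   4.4 -101.2   -4.5] rad 101.3 phi -87.5 Ftool [-0.2  0.8 -7.4] [-0.71 -0.53 -0.02] 0.316 31.045491099357605
stack [551.9  69.8] [549.3  64.1]
```

```bash
python3 -m crank '[[[0.659,0.087,0,0,0,0,1],[0.614,0.254,0,0,0,0,1],[0.528,0.405,0,0,0,0,1],[0.405,0.528,0,0,0,0,1],[0.254,0.614,0,0,0,0,1],[0.087,0.659,0,0,0,0,1],[-0.087,0.659,0,0,0,0,1],[-0.254,0.614,0,0,0,0,1],[-0.405,0.528,0,0,0,0,1],[-0.528,0.405,0,0,0,0,1],[-0.614,0.254,0,0,0,0,1],[-0.659,0.087,0,0,0,0,1]]]'; python3 st.py; python3 -m crank '[[[-0.659,-0.087,0,0,0,0,1],[-0.614,-0.254,0,0,0,0,1],[-0.528,-0.405,0,0,0,0,1],[-0.405,-0.528,0,0,0,0,1],[-0.254,-0.614,0,0,0,0,1],[-0.087,-0.659,0,0,0,0,1],[0.087,-0.659,0,0,0,0,1],[0.254,-0.614,0,0,0,0,1],[0.405,-0.528,0,0,0,0,1],[0.528,-0.405,0,0,0,0,1],[0.614,-0.254,0,0,0,0,1],[0.659,-0.087,0,0,0,0,1],[0,0,0,0,0,0,1]]]'; python3 st.py
python3 - <<'E'
from h import *
a=r.capture("scene");b=r.capture("side")
print("stack",fitcirc(b,552,108,151,(32,29),False),fitcirc(a,552,108,151,(32,29),False))
E
```

```text
t: 41.85
position: [602.5, -302.2, 141.9]
eef_rot: [[0.839, 0.544, 0.003], [0.544, -0.839, 0.0], [0.003, 0.002, -1.0]]
force: [1.4, 2.9, 6.2]
grip_width: 0.318
finger_force: 31.5
41.85 [  2.2 101.7  -3.7] rad 101.7 phi 88.8 Ftool [ 2.8 -1.7 -6.2] [1.24 0.1  0.  ] 0.318 31.514959931373596
t: 43.48
position: [493.7, -131.0, 141.7]
eef_rot: [[0.837, 0.546, 0.005], [0.547, -0.837, -0.003], [0.003, 0.005, -1.0]]
force: [1.6, -1.0, 5.3]
grip_width: 0.316
finger_force: 31.1
43.475 [   4.2 -101.1   -4.3] rad 101.2 phi -87.6 Ftool [ 0.8  1.8 -5.3] [-0.8  -0.56 -0.  ] 0.316 31.114490032196045
stack [552.6 109.8] [557.1 106.4]
```

```bash
python3 -m crank '[[[0.659,0.087,0,0,0,0,1],[0.614,0.254,0,0,0,0,1],[0.528,0.405,0,0,0,0,1],[0.405,0.528,0,0,0,0,1],[0.254,0.614,0,0,0,0,1],[0.087,0.659,0,0,0,0,1],[-0.087,0.659,0,0,0,0,1],[-0.254,0.614,0,0,0,0,1],[-0.405,0.528,0,0,0,0,1],[-0.528,0.405,0,0,0,0,1],[-0.614,0.254,0,0,0,0,1],[-0.659,0.087,0,0,0,0,1]]]' >/dev/null; python3 st.py; python3 -m crank '[[[-0.33,-0.044,0,0,0,0,1],[-0.33,-0.044,0,0,0,0,1],[-0.307,-0.127,0,0,0,0,1],[-0.307,-0.127,0,0,0,0,1],[0,0,0,0,0,0,1]]]'>/dev/null; python3 st.py
```

```text
45.075 [  1.9 101.6  -3.6] rad 101.6 phi 88.9 Ftool [ 3.  -1.9 -6.7] [1.25 0.19 0.02] 0.321 31.35989248752594
45.7 [-50.6  85.7  -3.1] rad 99.6 phi 120.5 Ftool [ 0.3 -1.2 -5.9] [0.62 0.21 0.04] 0.315 31.77176535129547
```

```bash
python3 -m crank '[[[-0.26,-0.2,0,0,0,0,1],[-0.26,-0.2,0,0,0,0,1],[0,0,0,0,0,0,1]]]'>/dev/null; python3 st.py; python3 -m crank '[[[-0.2,-0.26,0,0,0,0,1],[-0.2,-0.26,0,0,0,0,1],[0,0,0,0,0,0,1]]]'>/dev/null; python3 st.py
```

```text
46.075 [-71.4  68.8  -2.5] rad 99.2 phi 136.1 Ftool [ 2.3 -2.9 -4.2] [ 0.99  0.   -0.04] 0.322 31.319711208343506
46.45 [-86.9  47.3  -2. ] rad 98.9 phi 151.4 Ftool [ 5.6 -2.7 -1.7] [ 1.17 -0.45  0.03] 0.314 30.58651775121689
```

```bash
python3 - <<'E'
from h import *
a=r.capture("scene");b=r.capture("side")
print("stack",fitcirc(b,552,134,151,(32,29),False),fitcirc(a,552,134,151,(32,29),False))
E
```

```text
stack [553.8 136.9] [554.1 142.5]
```

```bash
python3 -m crank '[[[-0.095,-0.2,0,0,0,0,1],[-0.095,-0.2,0,0,0,0,1],[0,0,0,0,0,0,1]]]'>/dev/null; python3 st.py; python3 -m crank '[[[-0.06,-0.21,0,0,0,0,1],[-0.06,-0.21,0,0,0,0,1],[0,0,0,0,0,0,1]]]'>/dev/null; python3 st.py
```

```text
46.925 [-93.6  32.   -1.9] rad 98.9 phi 161.1 Ftool [ 7.5 -1.7  0.3] [ 1.07 -0.87  0.07] 0.321 30.038213431835175
47.3 [-97.2  16.8  -2.3] rad 98.7 phi 170.2 Ftool [10.6  0.2  3.8] [ 0.85 -1.47  0.03] 0.322 29.529494047164917
```

```bash
python3 -m crank '[[[0.03,-0.22,0,0,0,0,1],[0.02,-0.22,0,0,0,0,1],[0,0,0,0,0,0,1]]]'>/dev/null; python3 st.py; python3 -m crank '[[[0.01,-0.22,0,0,0,0,1],[0.02,-0.22,0,0,0,0,1],[0,0,0,0,0,0,1]]]'>/dev/null; python3 st.py
```

```text
47.675 [-96.6   8.3  -4.5] rad 96.9 phi 175.1 Ftool [ 0.6 14.9  3.2] [-2.31 -1.47 -0.02] 0.316 30.28244912624359
48.05 [-95.    1.   -7.5] rad 95.0 phi 179.4 Ftool [-4.8 32.9  5. ] [-5.17 -2.16  0.04] 0.32 33.70875030755997
```

```bash
python3 -m crank '[[[0,0.2,0,0,0,0,1],[0,0,0,0,0,0,1],[0,0,0,0,0,0,1]]]'>/dev/null; python3 st.py
python3 - <<'E'
from h import *
a=r.capture("scene");b=r.capture("side")
print("stack",fitcirc(b,552,138,151,(32,29),False),fitcirc(a,552,138,151,(32,29),False))
E
```

```text
48.425 [-95.7   3.   -6. ] rad 95.8 phi 178.2 Ftool [-3.4 21.1 -0.8] [-3.39 -1.44  0.02] 0.322 33.0665847659111
stack [553.4 138.6] [554.9 142.4]
```

```bash
python3 -m crank '[[[0,0.25,0,0,0,0,1],[0,0,0,0,0,0,1],[0,0,0,0,0,0,1]]]'>/dev/null; python3 st.py
```

```text
48.9 [-96.4   7.   -4.3] rad 96.7 phi 175.9 Ftool [-2.4 10.7 -3.8] [-1.7  -0.84  0.02] 0.322 32.264753580093384
```

```bash
python3 -m crank '[[[0,0.15,0,0,0,0,1],[0,0,0,0,0,0,1],[0,0,0,0,0,0,1],[0,0,0,0,0,0,-0.4],[0,0,0,0,0,0,-0.4],[0,0,0,0,0,0,-0.4],[0,0,0,0,0,0,-0.4],[0,0,-0.5,0,0,0,-0.4],[0,0,-0.8,0,0,0,-0.4],[0,0,-0.8,0,0,0,-0.4],[-0.4,0,-0.2,0,0,0,-0.4],[-0.8,0,0,0,0,0,-0.4],[-0.2,0,0,0,0,0,-0.4],[0,0,0,0,0,0,-0.4],[0,0,0,0,0,0,-0.4]]]'; python3 st.py
python3 - <<'E'
from h import *
c=r.capture("wrist");a=r.capture("scene");b=r.capture("side"); W,A,B=(c,True),(a,False),(b,False)
for n,v in (("W",[W]),("A",[A]),("B",[B]),("all",[W,A,B])): print(n,fit(v,np.r_[sq(46,120),sq(25,120)],(545.4,-218),5,np.arange(18,46,3)))
for n,v in (("W",[W]),("A",[A]),("B",[B])): print(n,"handle",fitcirc(v[0][0],461,-268,158,(14,),v[0][1],12))
print("stack",fitcirc(b,553,140,151,(32,29),False),fitcirc(a,553,140,151,(32,29),False),fitcirc(c,553,140,151,(32,29)))
print("plate ring",fitcirc(b,553,140,83,(28.5,),False,8),fitcirc(a,553,140,83,(28.5,),False,8))
E
```

```text
t: 50.78
position: [421.8, -305.4, 232.0]
eef_rot: [[0.839, 0.544, -0.0], [0.544, -0.839, 0.001], [0.0, -0.001, -1.0]]
force: [-1.4, -0.3, 0.2]
grip_width: 0.703
finger_force: 0.0
50.775 [-151.3    5.9  -94.1] rad 151.4 phi 177.8 Ftool [-1.3 -0.6 -0.2] [ 0.01 -0.04 -0.02] 0.703 0.0
W (array([ 544.4, -219.2,   43.9]), np.float64(-3.2))
A (array([ 540.9, -221.4,   32.8]), np.float64(-3.63))
B (array([ 550.2, -223. ,   48.4]), np.float64(-4.7))
all (array([ 544.5, -219.3,   44.6]), np.float64(-10.99))
W handle [ 475.  -260.5]
A handle [ 470.3 -282. ]
B handle [ 471.5 -282. ]
stack [553.6 138.4] [554.4 142.5] [537. 124.]
plate ring [547.9 149. ] [554.4 137.6]
```

```bash
cat > fitc.py <<'E'
from h import *
from scipy.optimize import minimize
c=r.capture("wrist");a=r.capture("scene");b=r.capture("side")
V={"W":[(c,True)],"A":[(a,False)],"B":[(b,False)],"WB":[(c,True),(b,False)],"all":[(c,True),(a,False),(b,False)]}
G={id(x):grad(x) for x in (c,a,b)}
P=np.r_[sq(46,45),sq(25,45),circ(100,14,87),circ(100,14,87),seg(23,86,9,42),seg(23,86,-9,42)]
def score(p,vs):
    x,y,w,t=p; w=np.radians(w);t=np.radians(t)
    X=P[:,0]*np.cos(t)+P[:,2]*np.sin(t); Z=-P[:,0]*np.sin(t)+P[:,2]*np.cos(t)+75+23*np.sin(abs(t))*0.5
    Q=np.c_[x+X*np.cos(w)-P[:,1]*np.sin(w),y+X*np.sin(w)+P[:,1]*np.cos(w),Z]; s=0
    for im,wr in vs:
        uv=pj(im,Q,wr).astype(np.float32); s-=cv2.remap(G[id(im)],uv[:,0],uv[:,1],cv2.INTER_LINEAR).mean()/G[id(im)].mean()
    return s
for n,vs in V.items():
    L=sorted((score((x,y,w,t),vs),x,y,w,t) for x in (543,545.4,548) for y in (-220.5,-218,-215.5) for w in range(-165,-120,2) for t in (0,2,4,6))
    out=[]
    for l in L[:2]:
        m=minimize(score,l[1:],args=(vs,),method="Nelder-Mead"); out.append((m.x.round(1).tolist(),round(m.fun,2)))
    print(n,out)
E
python3 fitc.py
```

```text
W [([544.8, -219.1, -136.8, 0.0], np.float64(-4.9)), ([544.8, -219.1, -136.8, 0.0], np.float64(-4.9))]
A [([545.8, -219.2, -137.5, 4.0], np.float64(-5.11)), ([543.1, -222.4, -139.3, 6.0], np.float64(-5.14))]
B [([549.8, -218.0, -136.8, 4.2], np.float64(-5.46)), ([550.6, -217.3, -135.1, 5.8], np.float64(-5.45))]
WB [([544.8, -219.1, -136.9, 0.0], np.float64(-9.79)), ([547.7, -217.9, -137.5, 2.0], np.float64(-9.6))]
all [([547.0, -217.1, -136.7, 2.1], np.float64(-14.66)), ([546.6, -217.6, -136.7, 1.7], np.float64(-14.66))]
```

```bash
python3 - <<'E'
from h import *
plan((513.6,-248,232,43),(513.6,-248,107,43))
E
```

```text
at [ 421.9 -305.4  232.4] yaw 33.02 F [ 0.6  0.5 -0.3] w 0.698 t 51.08 ff 0.0
shift [2.703 0.046 0.01 ] turn [-0.001 -0.    -0.998] rows>= 3
shift [0.    0.    3.125] turn [0. 0. 0.] rows>= 4
```

```bash
python3 -m crank '[[[0.6,0.01,0,0,0,-0.5,-0.4],[0.7,0.01,0,0,0,-0.5,-0.4],[0.7,0.02,0,0,0,0,-0.4],[0.7,0,0,0,0,0,-0.4],[0,0,0.5,0,0,0,-0.4],[0,0,0.7,0,0,0,-0.4],[0,0,0.7,0,0,0,-0.4],[0,0,0,0,0,0,-0.4],[0,0,0,0,0,0,-0.4]]]'
python3 - <<'E'
from h import *
plan((513.6,-248,107,43))
c=r.capture("wrist")
print(fit([(c,True)],np.r_[sq(46,120),sq(25,120)],(545.4,-218),4,np.arange(36,52,2)))
E
```

```text
t: 52.2
position: [506.4, -238.7, 157.3]
eef_rot: [[0.731, 0.682, 0.001], [0.682, -0.731, -0.001], [0.0, 0.001, -1.0]]
force: [0.1, 0.5, -0.4]
grip_width: 0.705
finger_force: 0.0
at [ 506.4 -238.7  157.3] yaw 42.99 F [ 0.1  0.5 -0.4] w 0.705 t 52.2 ff 0.0
shift [-0.029  0.292  1.257] turn [ 0.006 -0.002 -0.001] rows>= 2
(array([ 545.1, -218.7,   43.4]), np.float64(-3.96))
```

```bash
python3 -m crank '[[[-0.02,0.29,0,0,0,0,-0.4],[0,0,0,0,0,0,-0.4],[0,0,0.4,0,0,0,-0.4],[0,0,0.4,0,0,0,-0.4],[0,0,0.3,0,0,0,-0.4],[0,0,0.15,0,0,0,-0.4],[0,0,0,0,0,0,-0.4],[0,0,0,0,0,0,-0.4]]]'; python3 -m crank '[[[0,0,0,0,0,0,1],[0,0,0,0,0,0,1],[0,0,0,0,0,0,1],[0,0,0,0,0,0,1],[0,0,0,0,0,0,1],[0,0,0,0,0,0,1],[0,0,0,0,0,0,1]]]' 60
```

```text
t: 53.25
position: [513.4, -247.6, 106.8]
eef_rot: [[0.732, 0.682, 0.001], [0.682, -0.732, -0.0], [0.0, 0.001, -1.0]]
force: [-0.7, -0.1, -0.1]
grip_width: 0.696
finger_force: 0.0
t: 54.12
position: [513.8, -248.1, 107.2]
eef_rot: [[0.732, 0.682, 0.002], [0.682, -0.732, -0.001], [0.0, 0.002, -1.0]]
force: [0.5, -2.9, 5.5]
grip_width: 0.194
finger_force: 60.4
```

```bash
python3 -m crank '[[[0,0,0,0,0,0,1],[0,0,-0.1,0,0,0,1],[0,0,-0.1,0,0,0,1],[0,0,-0.1,0,0,0,1],[0,0,0,0,0,0,1]]]' 90; python3 -m crank '[[[0,0,-0.2,0,0,0,1],[0,0,-0.2,0,0,0,1],[0,0,-0.3,0,0,0,1],[0,0,-0.5,0,0,0,1],[0,0,-0.8,0,0,0,1],[0,0,-0.6,0,0,0,1],[0,0,0,0,0,0,1],[0,0,0,0,0,0,1]]]'
cat > look3.py <<'E'
from h import *
c=r.capture("wrist");o=r.get_obs();p=np.array(o["position"]);R=np.array(o["eef_rot"])
w=np.degrees(np.arctan2(R[1,0],R[0,0]))
def score(q):
    d,y,a,t,z=q; P=np.r_[sq(46,0),sq(25,0)]; t=np.radians(t);a=np.radians(a)
    X=d+(P[:,0]*np.cos(a)-P[:,1]*np.sin(a))*np.cos(t); Y=y+P[:,0]*np.sin(a)+P[:,1]*np.cos(a); Z=z+(P[:,0]+d)*np.sin(t)
    Q=p+np.c_[X,Y,Z*0-Z*1.0]@R.T; uv=pj(c,Q,True).astype(np.float32); return -cv2.remap(G,uv[:,0],uv[:,1],cv2.INTER_LINEAR).mean()/G.mean()
G=grad(c)
# q: hub centre in tool x,y, yaw offset, pitch (hub up +), height of hub top above tcp (at tool x=0)
best=min((score((d,y,a,t,12)),d,y,a,t,12) for d in np.arange(38,52,1.) for y in np.arange(-4,4.1,1) for a in (-6,-4,-2,0,2,4,6) for t in (-4,0,4,8))
m=minimize(score,best[1:],method="Nelder-Mead"); print(m.x.round(1),round(m.fun,2),best)
plan()
E
python3 look3.py
```

```text
t: 54.75
position: [513.5, -247.9, 117.3]
eef_rot: [[0.732, 0.682, 0.0], [0.682, -0.732, -0.0], [-0.0, 0.0, -1.0]]
force: [4.3, -3.4, -6.7]
grip_width: 0.188
finger_force: 89.5
t: 55.75
position: [511.7, -246.5, 221.1]
eef_rot: [[0.732, 0.682, -0.003], [0.682, -0.732, 0.002], [-0.001, -0.003, -1.0]]
force: [-0.4, 0.4, -5.8]
grip_width: 0.189
finger_force: 89.9
[43.  -0.6  0.   0.  12. ] -4.67 (np.float32(-4.209118), np.float64(43.0), np.float64(-1.0), 0, 0, 12)
at [ 511.6 -246.4  220.8] yaw 42.99 F [ 0.1 -0.9 -4.4] w 0.186 t 55.8 ff 89.9
```

```bash
python3 - <<'E'
from h import *
plan((402.4,-301.3,221,43))
E
```

```text
at [ 511.6 -246.4  220.8] yaw 42.99 F [ 0.1 -0.9 -4.4] w 0.186 t 55.8 ff 89.9
shift [-2.932e+00 -8.580e-01  1.000e-03] turn [-0.023  0.006 -0.001] rows>= 3
```

```bash
python3 -m crank '[[[-0.5,-0.15,0,0,0,0,1],[-0.6,-0.17,0,0,0,0,1],[-0.7,-0.2,0,0,0,0,1],[-0.6,-0.17,0,0,0,0,1],[-0.5,-0.15,0,0,0,0,1],[0,0,0,0,0,-0.6,1],[0,0,0,0,0,-0.9,1],[0,0,0,0,0,-0.9,1],[0,0,0,0,0,-0.9,1],[0,0,0,0,0,-0.9,1],[0,0,0,0,0,-0.9,1],[0,0,0,0,0,-0.9,1],[0,0,0,0,0,0,1],[0,0,0,0,0,0,1]]]'
python3 - <<'E'
from h import *
plan((402.4,-301.3,60,102.8))
a=r.capture("scene");b=r.capture("side");c=r.capture("wrist")
t=np.linspace(-1,1,40)
M=np.r_[np.c_[110*t,0*t+55,0*t+4],np.c_[110*t,0*t-55,0*t+4],np.c_[0*t+110,55*t,0*t+4],np.c_[0*t-110,55*t,0*t+4]]
for n,v in (("A",[(a,False)]),("B",[(b,False)]),("W",[(c,True)])): print("mat",n,fit(v,M,(403,-303),6,np.arange(-83,-70,2)))
E
python3 look3.py
```

```text
t: 57.55
position: [404.5, -301.8, 222.0]
eef_rot: [[-0.222, 0.975, -0.001], [0.975, 0.222, 0.001], [0.001, -0.001, -1.0]]
force: [-0.4, -0.4, -4.6]
grip_width: 0.185
finger_force: 89.7
at [ 404.5 -301.8  222. ] yaw 102.82 F [-0.4 -0.4 -4.6] w 0.185 t 57.55 ff 89.7
shift [ 0.02  -0.044  4.051] turn [-0.005 -0.006  0.002] rows>= 5
mat A (array([ 406.7, -304.4,  -76.3]), np.float64(-6.78))
mat B (array([ 403.6, -301.3,  -77.2]), np.float64(-7.69))
mat W (array([ 403.7, -305.5,  -77.5]), np.float64(-4.93))
[43.7 -0.7  0.   0.  11.1] -4.98 (np.float32(-4.4243402), np.float64(44.0), np.float64(-1.0), 0, 0, 12)
at [ 405.1 -302.   222.4] yaw 102.93 F [ 0.7  0.2 -4.8] w 0.191 t 57.75 ff 89.7
```

```bash
python3 -m crank '[[[0,0,0.4,0,0,0,1],[0,0,0.7,0,0,0,1],[0,0,0.8,0,0,0,1],[0,0,0.8,0,0,0,1],[0,0,0.7,0,0,0,1],[0,0,0.5,0,0,0,1],[0,0,0.3,0,0,0,1],[0,0,0.2,0,0,0,1],[0,0,0.1,0,0,0,1],[0,0,0,0,0,0,1],[0,0,0,0,0,0,1]]]'; python3 -m crank '[[[0,0,0.05,0,0,0,1],[0,0,0,0,0,0,1]]]'
```

```text
t: 59.12
position: [405.7, -302.3, 43.0]
eef_rot: [[-0.225, 0.974, 0.001], [0.974, 0.225, -0.001], [-0.001, 0.001, -1.0]]
force: [0.7, -1.9, -4.5]
grip_width: 0.19
finger_force: 89.7
t: 59.38
position: [405.3, -301.9, 40.6]
eef_rot: [[-0.225, 0.974, 0.0], [0.974, 0.225, -0.0], [-0.0, 0.0, -1.0]]
force: [0.5, -0.9, -5.0]
grip_width: 0.189
finger_force: 89.7
```

```bash
python3 -m crank '[[[0,0,0.04,0,0,0,1],[0,0,0.03,0,0,0,1],[0,0,0,0,0,0,1]]]'; python3 -m crank '[[[0,0,0.03,0,0,0,1],[0,0,0,0,0,0,1]]]'
```

```text
t: 59.75
position: [405.2, -301.4, 38.7]
eef_rot: [[-0.225, 0.974, 0.0], [0.974, 0.225, 0.0], [0.0, 0.0, -1.0]]
force: [-0.8, 4.7, 7.8]
grip_width: 0.192
finger_force: 91.3
t: 60.0
position: [405.1, -300.9, 37.7]
eef_rot: [[-0.224, 0.974, 0.0], [0.974, 0.224, 0.001], [0.001, 0.0, -1.0]]
force: [-1.0, 5.2, 9.1]
grip_width: 0.19
finger_force: 92.0
```

```bash
python3 -m crank '[[[0,0,0,0,0,0,-0.4],[0,0,0,0,0,0,-0.4],[0,0,0,0,0,0,-0.4],[0,0,0,0,0,0,-0.4],[0,0,0,0,0,0,-0.4],[0,0,-0.4,0,0,0,-0.4],[0,0,-0.8,0,0,0,-0.4],[0,0,-0.8,0,0,0,-0.4],[0,0,-0.8,0,0,0,-0.4],[0,0,-0.8,0,0,0,-0.4],[0,0,-0.8,0,0,0,-0.4],[-0.8,0,0,0,0,0,-0.4],[-0.8,0,0,0,0,0,-0.4],[-0.8,0,0,0,0,0,-0.4],[-0.8,0,0,0,0,0,-0.4],[0,0,0,0,0,0,-0.4],[0,0,0,0,0,0,-0.4]]]'
python3 - <<'E'
from h import *
plan()
a=r.capture("scene");b=r.capture("side");c=r.capture("wrist")
for n,v in (("A",[(a,False)]),("B",[(b,False)]),("W",[(c,True)]),("all",[(a,False),(b,False),(c,True)])): print("crank",n,fit(v,crankpts(4),(395,-259),8,np.arange(-89,-64,3)))
for z in(140,146,151,157): print("stack",z,fitcirc(a,553,140,z,(32,29),False),fitcirc(b,553,140,z,(32,29),False))
print(tan(a),tan(b))
for n,p,z in(("g1",(337,91),62),("g2",(419,180),62)): print(n,fitcirc(a,*p,z,(32,29),False),fitcirc(b,*p,z,(32,29),False))
E
```

```text
t: 62.12
position: [433.5, -425.9, 211.9]
eef_rot: [[-0.224, 0.974, -0.001], [0.974, 0.224, 0.002], [0.002, -0.001, -1.0]]
force: [0.2, -0.7, -0.3]
grip_width: 0.7
finger_force: 0.0
at [ 433.5 -425.9  211.9] yaw 102.97 F [ 0.2 -0.7 -0.3] w 0.7 t 62.12 ff 0.0
crank A (array([ 395.6, -258.5,  -77.4]), np.float64(-3.78))
crank B (array([ 396.7, -266.7,  -78.1]), np.float64(-4.14))
crank W (array([ 394.5, -258.3,  -77.1]), np.float64(-5.13))
crank all (array([ 394.6, -258.3,  -77.2]), np.float64(-12.73))
stack 140 [537.  147.4] [558.5 129. ]
stack 146 [546.9 144.8] [555.9 133.9]
stack 151 [554.8 142.5] [553.6 138.4]
stack 157 [564.1 139.9] [551.  143.2]
[([418, 0, 94, 164, 5021], [474.9, 74.5]), ([280, 167, 26, 35, 715], [292.0, 182.8]), ([187, 262, 18, 42, 358], [194.7, 284.2])] [([257, 0, 74, 80, 4258], [294.7, 36.4]), ([324, 0, 75, 93, 3739], [370.1, 48.4]), ([320, 49, 6, 12, 47], [322.2, 54.3]), ([349, 51, 7, 11, 47], [352.2, 56.0]), ([208, 200, 28, 37, 715], [221.4, 216.2])]
g1 [333.1  90.5] [327.9  92. ]
g2 [417.4 180.6] [418.1 179.5]
```

```bash
python3 -c "
from rig import r
print(r.hand_in())"
```

```text
the job is handed in; nothing more can be done
None
```

I handed the job in at about 62 s: both tan seats are nested in the ring, the table is wound to its end stop, and the crank is back on its mat; I judged the end stop by a 33 N rise at the handle and about 121 mm of table travel.

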